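Tip the worn fittings into the cleaner's feed tray and push them through

ROBOT

A 6-joint arm with a two-finger parallel gripper is mounted at the origin on the work surface. World frame = base frame: x ahead of the robot, y to its left, z up, the work surface at z = 0. Lengths are in m, angles in rad, forces in N, time in s.
With the tool pointing down it reaches from about 0.375 to 0.975 m from the base axis. Payload 3.8 kg.
Tool frame: the origin (TCP) lies on the centre line of the jaws, within the pads' length; the fingertips stand 22 mm ahead of it and the grasp point (between the pads) lies 3 mm ahead of it; z points along the fingers, x is the direction in which the jaws open and shut, and the axes are right-handed (so a half turn about z gives the same grasp; the last joint's range is limited). The gripper opens to 85 mm and grips with 20 to 120 N. Pads are 22 mm wide; open, the fingers measure 114 mm over their backs; the gripper's body (76 mm by 85 mm) begins 54 mm behind the grasp point. The pads swing forward as they close: fully open they stand 13 mm farther back than shut.
Start: joints at [-1.23, 0.264, 1.604, -0, 1.274, -0.037], TCP at [0.249, -0.627, 0.253] pointing down, gripper open.
Joint ranges: [-2.63, 2.63], [-0.94, 2.18], [0.31, 2.57], [-1.31, 4.45], [0, 2.66], [-2.55, 2.55]. Speed limits (rad/s): [2.57, 2.57, 3.14, 3.14, 3.14, 3.14].

INTERFACE

Orientations are given as a rotation vector (axis times angle).
In Python, from workcell import bot, viewer gives the robot as it stands.
- The arm moves only by the tool move_arm, never from a script. Its argument "series" is text: rows parted by semicolons, each of 7 numbers parted by spaces: the turn, a rotation vector about the tool's x, y, z scaled (see below), then the shift along the tool's x, y, z scaled (see below), then the opening, from -1 (shut) to 1 (fully open). A call has exactly 8 rows; each row is the pose to reach, as a shift and turn from the pose commanded when the call began, along the tool's axes at that moment; what a row does not reach only later rows make up. The controller multiplies each number of a shift by 100 mm and each number of a turn by 120 degrees. A row lasts 1/10 s, in which the tool goes at most 50 mm and 8.59 degrees, less where a joint would pass 70% of its speed; a pose out of reach is approached as far as the arm can. A call with a number of a shift or a turn outside -1 to 1 is refused whole. A call with a gripper value outside its range is refused whole. The fingers move at their own pace and stop on an object; "squeeze" is the grip in N (left out, the last holds). Time passes only in rows, so rows that repeat a pose let the fingers close, or fill a call up. It gives the time, the measured TCP pose, the force and the opening at its end, in the units of the state.
- bot.read_state(): the state, without advancing time (a new reading comes with each control period).
- viewer.read_camera(name): name is "side" or "top"; returns a dict with "pixels" (420x560x3 uint8, red, green, blue), "K" (3x3 intrinsics, pixels), "dist" ([k1, k2, p1, p2, k3] as OpenCV has them; the pictures are not rectified), "world_to_cam" (4x4, takes a point from world to camera coordinates). Camera axes: x right, y up, looking along -z (the intrinsics and any distortion apply to the point x, -y, -z); pixel columns grow to the right and rows downward; lengths in m; the calibration is good to about 2 mm. A picture is of the moment at which its call begins. There is no depth.
- bot.finish_job(): hands the job in, once; it reports no verdict.
The state is a dict: "time": time; "q": joint angles; "joint_vel": joint speeds; "joint_torque": joint torques, N m; "tool_pos": TCP position; "tcp_rot": TCP orientation; "wrist_force": force on the tool from outside, world axes, zero at the start; "torque": the same for the moment, N m; "width": opening from 0.0 (shut) to 1.0 (fully open).
Only numpy, scipy, OpenCV 4.12 (cv2) and the standard library are available. Lean on these libraries where they do the work, as an engineer would, in place of code of your own. Each camera call takes 0.05 s, during which the arm holds its last target.

TASK

All the brass fittings are to go through the parts cleaner: put those lying loose on the shelf into its open feed tray, and take the divided organiser by its post and tip it over the tray toward its red corner, so that the red compartment empties (do not pick its fittings out) and the parts in the other three stay in their compartments. Stand the organiser back in the middle of its green mat, and once all the fittings are in the tray, push the orange sprung plunger fully home so that they all drop into the covered well, and let it come back out. Leave the other things on the shelf where they are.

Things in the scene. Friction and masses are not known exactly. Their poses are not given: they have to be found in the camera images.
- organiser: white and blue divided organiser of slippery plastic, 140 x 140 mm, 0.32 kg; origin under its centre, z up. Floor 3 mm, walls and two crossing dividers 3 mm thick, up to 32 mm: four compartments 66 mm square. A square black post, 20 x 20 mm, its faces turned 45 degrees to look at the four corners, stands at the centre, up to 95 mm: grip it some 75 mm up
- spout (a point): tip of the floor at the organiser's red corner, at (-70, -70, 3) mm in its frame, axes as the organiser. At all four outer corners the walls stop 46 mm short on both sides, leaving an open spout flush with the floor
- pocket (a point): middle of the floor of the red-floored compartment, the one at (-35, -35, 3) mm in the organiser's frame. Its fittings start to slide at some 15 to 20 degrees of tilt towards the corner, and all slide out by about 40
- mat: round green mat, 230 mm across, 3 mm thick, fixed to the shelf; origin under its centre. The organiser starts on it
- feeder: parts cleaner fixed to the shelf, aluminium, 121 mm wide (its x), 204 mm long (its y, -52 to 152) without plunger; a grey motor pod 60 mm high beside the well reaches x = 95 mm; origin on the shelf below the tray's centre. Open feed tray at y -47 to 47 mm, then a light white flap that swings outwards only, then the well at y 47 to 147 under a clear cover; walls 85 mm high round the tray, cover 112 mm
- tray (a point): centre of the feed tray's floor, 45 mm above the shelf; axes as the feeder. Open on top; inside x -55 to 55 mm, and y from the plunger's plate (-37 mm at rest) to the flap (+50 mm); walls 40 mm above this floor
- well (a point): centre of the well, 6 mm above the shelf; inside x +-55 mm, y +-50 mm; axes as the feeder. A slippery blue ramp runs down into it from the tray's edge, from 44 mm above the shelf over 65 mm, to a flat floor 6 mm above the shelf
- pusher (a joint): travel of the orange plunger, m: 0 at rest (out), 0.088 fully home; moves along the feeder's +y; the plate on it sweeps the tray's whole width and pushes what lies there past the flap. Spring 3 N at rest, 7.4 N fully home; it comes back by itself
- knob_face (a point): middle of the outer face of the plunger's round orange knob, 48 mm across and 12 mm thick, axis along the feeder's y, 65 mm above the shelf; push it towards the feeder's +y from its -y side. At rest the face stands 157 mm from the tray's centre, fully home 69 mm
- in1: brass fitting: 15 x 15 mm square body 14 mm high with a 12 mm round stub 10 mm high on top, 24 mm in all, 30 g; origin at the centre of the square underside, z through the stub; starts standing in the red compartment (may be absent)
- in2: brass fitting: 15 x 15 mm square body 14 mm high with a 12 mm round stub 10 mm high on top, 24 mm in all, 30 g; origin at the centre of the square underside, z through the stub; starts standing in the red compartment (may be absent)
- in3: brass fitting: 15 x 15 mm square body 14 mm high with a 12 mm round stub 10 mm high on top, 24 mm in all, 30 g; origin at the centre of the square underside, z through the stub; starts standing in the red compartment (may be absent)
- stray1: brass fitting: 15 x 15 mm square body 14 mm high with a 12 mm round stub 10 mm high on top, 24 mm in all, 30 g; origin at the centre of the square underside, z through the stub; starts standing loose on the shelf (may be absent)
- stray2: brass fitting: 15 x 15 mm square body 14 mm high with a 12 mm round stub 10 mm high on top, 24 mm in all, 30 g; origin at the centre of the square underside, z through the stub; starts standing loose on the shelf (may be absent)
- stray3: brass fitting: 15 x 15 mm square body 14 mm high with a 12 mm round stub 10 mm high on top, 24 mm in all, 30 g; origin at the centre of the square underside, z through the stub; starts standing loose on the shelf (may be absent)
- stray4: brass fitting: 15 x 15 mm square body 14 mm high with a 12 mm round stub 10 mm high on top, 24 mm in all, 30 g; origin at the centre of the square underside, z through the stub; starts standing loose on the shelf (may be absent)
- keep1: steel disc, 26 mm across, 10 mm thick, in the organiser's (+x, +y) compartment, to stay there; origin under its centre
- keep2: black plug, 24 mm across, 14 mm high, in the organiser's (+x, -y) compartment, to stay there; origin under its centre
- keep3: turquoise cap, 24 mm across, 12 mm high, in the organiser's (-x, +y) compartment, to stay there; origin under its centre
- canister: bystander: clear screw-top canister with a black mouthpiece in it, 72 mm across, 98 mm high; origin under its centre
- deflector: bystander: yellow exhaust deflector, about 135 x 40 mm, 22 mm high; origin under its centre
- spanner: bystander: steel spanner with rounded ends, 164 mm long along its x, 28 mm wide, 6 mm high; origin under its centre
- second_stage: bystander: turquoise second-stage case, 68 mm across, 41 mm high, with a steel stub on its +x side; origin under its centre

How it is judged:
By the outcome, as a careful person would: the job done as asked, in the order asked, and still so for the second after the job is handed in, with the robot touching nothing.
Of in1, in2, in3 only 2 to 3 are there at a start; the rules pass over those that are not, and their reading is None.
Of stray1, stray2, stray3, stray4 only 2 to 4 are there at a start; the rules pass over those that are not, and their reading is None.
At some moment in a run one of stray1, stray2, stray3, stray4 may be knocked a few centimetres aside while the robot is not near it.
It also fails if it takes over 210 s, if anything falls off the work surface, if the arm or the gripper's body presses on something with over 40 N, if the wrist force passes 120 N, or if a joint passes its speed limit or range.

## Working session

There is one attempt and no reset: what is moved stays moved. The work goes in short steps, Python scripts to look and compute and a tool call to move; the robot and the scene stay as the last step left them, time stands still between calls to the robot, and variables do not carry over. Pictures are saved under pics/ and viewed, and the job is handed in when it is done.

Besides the shell and the picture viewer there is one more tool, called after ">>>" as name(argument=value, ...), one argument or row to a line, values as JSON. move_arm: Moves the arm, as the interface text tells. Its arguments: {"type":"object","properties":{"series":{"type":"string"},"squeeze":{"type":"number"}},"required":["series"]}

```bash
mkdir -p pics; ls
python3 - <<'E'
from workcell import bot, viewer
import cv2
print(bot.read_state())
for n in ("top","side"):
    c=viewer.read_camera(n)
    cv2.imwrite(f"pics/{n}0.png",cv2.resize(c["pixels"][:,:,::-1],(800,600),interpolation=cv2.INTER_CUBIC))
    print(n,c["K"],c["dist"],c["world_to_cam"])
E
```

```text
pics
{'time': 0.0, 'q': array([-1.22991568e+00,  2.64743841e-01,  1.60539842e+00,  6.67741263e-06,
        1.27371425e+00, -3.68801821e-02]), 'joint_vel': array([-0.00013303,  0.00140296,  0.00038564,  0.00051965,  0.00057707,
       -0.00025739]), 'joint_torque': array([-1.48533774e-03, -5.15117204e+01, -3.67315221e+01, -5.98315910e-04,
        1.31745322e-02,  9.77348975e-06]), 'tool_pos': array([ 0.24874607, -0.62674399,  0.25195507]), 'tcp_rot': array([-2.59791405,  1.76408308,  0.0028591 ]), 'wrist_force': array([-0.49675977, -0.7692545 , -0.50332404]), 'torque': array([-0.0025817 ,  0.0273463 , -0.03009892]), 'width': 0.9981494738399735}
top [[457.78468933   0.         276.63978732]
 [  0.         457.78468933 206.6642748 ]
 [  0.           0.           1.        ]] [-0.02391574  0.          0.          0.          0.        ] [[-0.00632916 -0.99996197 -0.00600057 -0.00925946]
 [ 0.98526999 -0.00726142  0.17085173 -0.58184663]
 [-0.17088881 -0.00483084  0.98527848 -1.00262809]
 [ 0.          0.          0.          1.        ]]
side [[383.25366148   0.         280.69760633]
 [  0.         383.25366148 212.25424456]
 [  0.           0.           1.        ]] [0.02678269 0.         0.         0.         0.        ] [[-0.95813975 -0.28607588  0.01134961  0.53280233]
 [ 0.14314912 -0.44435748  0.8843386  -0.16916744]
 [-0.24794466  0.84894465  0.46670807 -0.81875498]
 [ 0.          0.          0.          1.        ]]
```

View pics/top0.png

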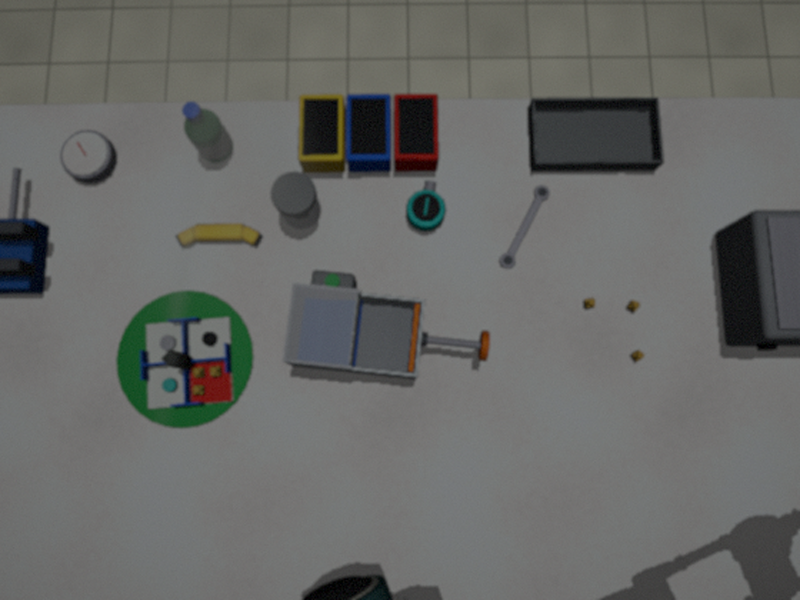

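View pics/side0.png

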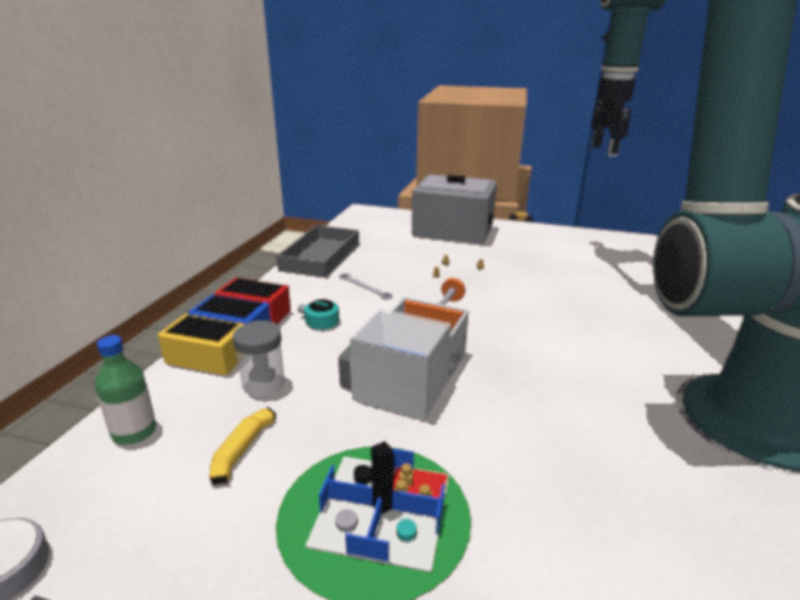

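```bash
cat > h.py <<'E'
import numpy as np, cv2
from workcell import bot, viewer
from scipy.spatial.transform import Rotation as R
F=np.diag([1,-1,-1.])
def cam(n): return viewer.read_camera(n)
def ray(c,px):
    u=cv2.undistortPoints(np.array(px,float).reshape(-1,1,2),c["K"],c["dist"]).reshape(-1,2)
    T=np.array(c["world_to_cam"]); Rm,t=T[:3,:3],T[:3,3]
    d=(F@np.c_[u,np.ones(len(u))].T)
    return -Rm.T@t,(Rm.T@d).T
def plane(c,px,z):
    o,d=ray(c,px); return o+d*((z-o[2])/d[:,2])[:,None]
def proj(c,P):
    T=np.array(c["world_to_cam"]); P=np.atleast_2d(P)
    X=F@(T[:3,:3]@P.T+T[:3,3:4])
    return cv2.projectPoints(X.T.copy(),np.zeros(3),np.zeros(3),c["K"],c["dist"])[0].reshape(-1,2)
def tri(ca,pa,cb,pb):
    A=[];b=[]
    for c,p in((ca,pa),(cb,pb)):
        o,d=ray(c,[p]);d=d[0]/np.linalg.norm(d[0]);M=np.eye(3)-np.outer(d,d);A.append(M);b.append(M@o)
    return np.linalg.lstsq(np.vstack(A),np.hstack(b),rcond=None)[0]
def blobs(c,lo,hi,amin=8,cut=None):
    m=cv2.inRange(cv2.cvtColor(c["pixels"],cv2.COLOR_RGB2HSV),np.array(lo),np.array(hi))
    n,l,s,ce=cv2.connectedComponentsWithStats(m)
    return [(ce[i],s[i]) for i in range(1,n) if s[i][4]>=amin],m
def save(c,name,box=None,k=None):
    p=c["pixels"][:,:,::-1]
    if box: x0,y0,x1,y1=box; p=p[y0:y1,x0:x1]
    k=min(800/p.shape[1],600/p.shape[0])
    cv2.imwrite("pics/"+name,cv2.resize(p,None,fx=k,fy=k,interpolation=cv2.INTER_NEAREST))
    print(name,"scale",k)
E
python3 - <<'E'
from h import *
c=cam("top")
for nm,lo,hi in(("green",(50,100,40),(75,255,255)),("brass",(12,90,50),(28,255,255)),("orange",(5,150,80),(12,255,255)),("red",(0,170,100),(4,255,255)),("blue",(105,150,50),(125,255,255))):
    b,m=blobs(c,lo,hi)
    print(nm)
    for ce,s in b: print("  ",ce.round(1),s)
save(c,"t1.png",(70,190,360,320)); save(c,"t2.png",(390,190,470,270))
s=cam("side"); save(s,"s1.png",(180,290,350,420)); save(s,"s2.png",(230,150,360,300))
E
```

```text
green
   [232.3 195.7] [228 192  10   8  67]
   [126.7 248.9] [  82  204   95   95 3146]
brass
   [225.4  93.3] [209  66  32  54 666]
   [153.5 163. ] [125 157  56  14 560]
   [412.2 211.8] [409 209   7   7  34]
   [443.  213.5] [440 211   7   7  32]
   [289.4 236. ] [286 213   8  47 147]
   [338.7 241.8] [335 233   7  18  59]
   [445.9 248.3] [443 246   7   6  31]
   [138.5 259.9] [135 257   8   7  51]
   [150.4 259.8] [147 257   8   7  49]
   [138.5 272.6] [135 270   8   6  46]
orange
   [289.  226.5] [289 223   1   8   8]
   [339.7 241.5] [337 233   5  17  27]
   [149.2 257.4] [146 255   9   9  18]
   [139.2 256.5] [137 256   6   2   8]
   [136.2 271.3] [134 269   8   8  15]
red
   [282.5  67. ] [279  67   8   1   8]
   [292.4 101.9] [277  81  29  30  95]
   [149.1 270.2] [134 254  27  27 380]
blue
   [257.5  92.7] [242  67  31  46 485]
   [ 20.4 155.3] [ 15 154  10   4  25]
   [ 11.5 176.2] [  0 171  23  13 228]
   [  9.8 198.5] [  0 196  21   6 122]
   [129.  241.5] [129 237   1  10  10]
   [158.6 250.4] [157 242   3  18  24]
   [100.3 255.4] [ 99 246   7  19  42]
   [136.2 252.2] [134 252   6   2   8]
   [130.1 274.1] [128 260   6  24  36]
t1.png scale 2.7586206896551726
t2.png scale 7.5
s1.png scale 4.615384615384615
s2.png scale 4.0
```

View pics/t1.png

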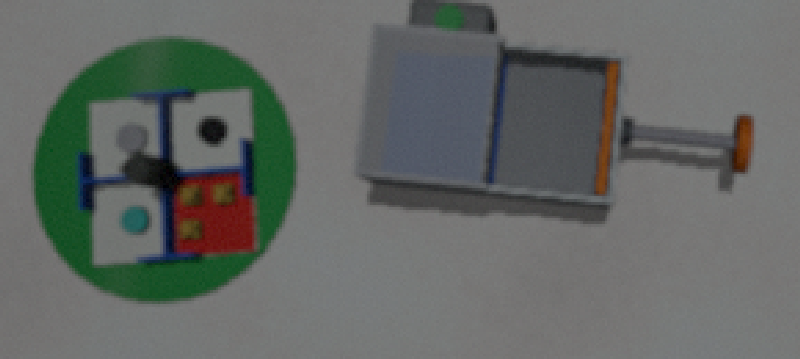

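View pics/t2.png

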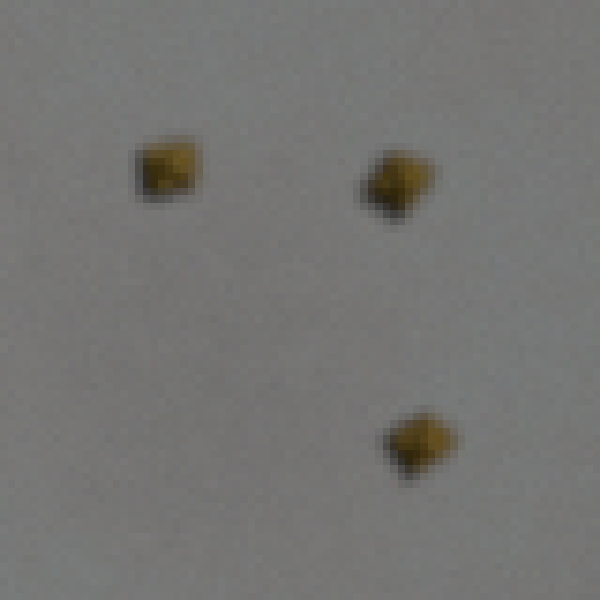

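View pics/s1.png

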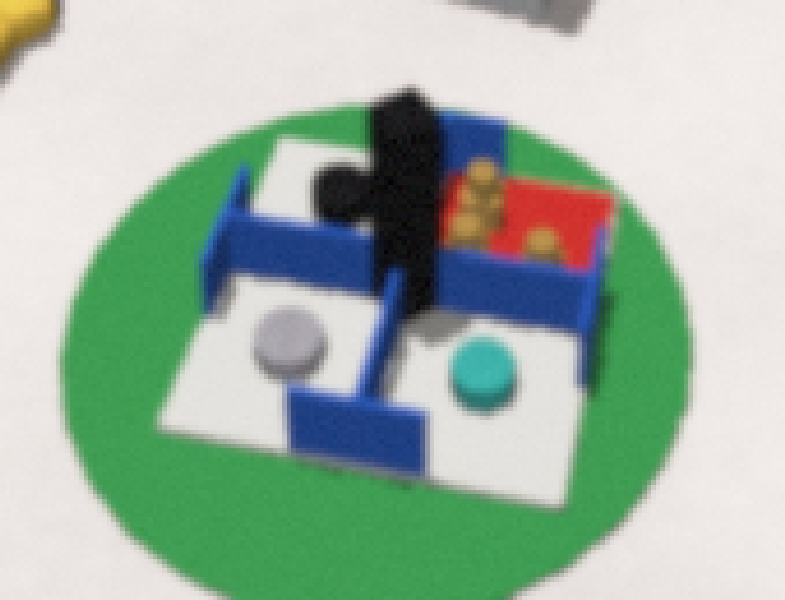

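View pics/s2.png

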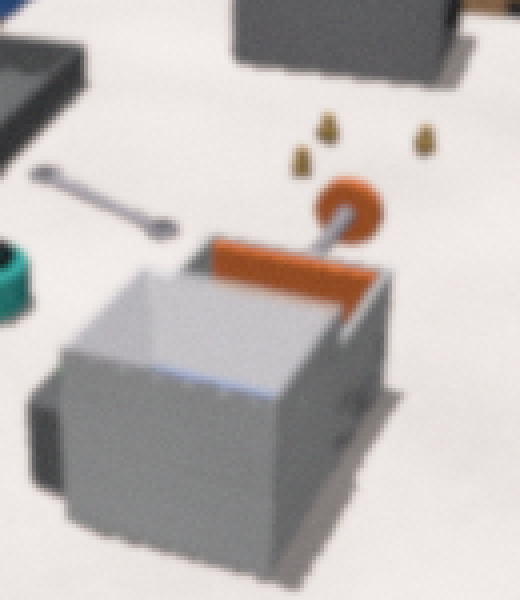

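Run:
```python
from h import *
c=cam("top"); s=cam("side")
t=lambda L:[(x/2.7586+70-.3,y/2.7586+190-.3) for x,y in L]
b,m=blobs(c,(50,100,40),(75,255,255),500)
P=cv2.findContours(m,cv2.RETR_EXTERNAL,cv2.CHAIN_APPROX_NONE)[0];P=max(P,key=len)[:,0]
W=plane(c,P,.003); (x,y),r=cv2.minEnclosingCircle(W[:,:2].astype(np.float32)*1000); print("mat",x,y,r)
O=plane(c,t([(88,101),(252,90),(258,250),(92,265)]),.006)
print("org corners",O.round(4).tolist(),"ctr",O.mean(0)); 
for i in range(4): d=O[i]-O[(i+1)%4]; print(np.linalg.norm(d),np.degrees(np.arctan2(d[1],d[0])))
Fp=plane(c,t([(622,60),(610,205)]),.085); d=Fp[0]-Fp[1]; print("feeder end",Fp,np.linalg.norm(d),np.degrees(np.arctan2(d[1],d[0])))
Cp=plane(c,t([(375,25),(500,40),(488,190),(360,178)]),.112); print("cover",Cp)
print("knob",plane(c,t([(744,143)]),.065))
print("strays",plane(c,[(412.2,211.8),(443,213.5),(445.9,248.3)],.016))
for p in [(412.2,211.8),(443,213.5),(445.9,248.3)]:
  q=proj(s,plane(c,[p],.014))[0]; print(q)
b,m=blobs(s,(12,90,50),(28,255,255)); print([(ce.round(1),st[4]) for ce,st in b])
```

```text
mat 486.89910888671875 338.619140625 112.67740631103516
org corners [[0.5448, 0.4062, 0.006], [0.5535, 0.2635, 0.006], [0.4164, 0.2535, 0.006], [0.4044, 0.3947, 0.006]] ctr [0.47975183 0.32949247 0.006     ]
0.1429710481226705 93.48216312440879
0.13740972126608536 4.178443220182417
0.14175085487218358 -85.13259254038839
0.1408568691448412 -175.32534314456421
feeder end [[ 0.56463307 -0.05445126  0.085     ]
 [ 0.44887533 -0.04347148  0.085     ]] 0.1162773001343848 -5.418371664718793
cover [[0.58957851 0.14055388 0.112     ]
 [0.57684854 0.04203615 0.112     ]
 [0.45968982 0.05090642 0.112     ]
 [0.46950733 0.14975949 0.112     ]]
knob [[ 0.49899317 -0.1531655   0.065     ]]
strays [[ 0.5729469  -0.33441959  0.016     ]
 [ 0.56831735 -0.40743091  0.016     ]
 [ 0.48583428 -0.40867701  0.016     ]]
[305.30804913 189.31180656]
[311.64098379 180.99238663]
[335.94715409 183.88431146]
[(array([331.9,  98.7]), np.int32(5119)), (array([142.4, 195.5]), np.int32(1124)), (array([311.5, 182.1]), np.int32(14)), (array([335.9, 185.2]), np.int32(12)), (array([305. , 190.3]), np.int32(13)), (array([138.6, 244.5]), np.int32(1397)), (array([ 32.2, 269.4]), np.int32(894)), (array([166.9, 309.7]), np.int32(873)), (array([283. , 334.3]), np.int32(142)), (array([297. , 342.6]), np.int32(36))]
```

```bash
cat >> h.py <<'E'
def pose():
    s=bot.read_state(); return s,np.array(s["tool_pos"]),R.from_rotvec(s["tcp_rot"])
def Rdown(a): return R.from_euler('z',a,degrees=True)*R.from_euler('x',180,degrees=True)
def go(targets):
    """targets: list of (pos,R); prints turn/shift numbers from the current pose"""
    s,p,r=pose()
    x=r.as_matrix()[:,0]; print("t",round(s["time"],2),"p",p.round(4),"xang",np.degrees(np.arctan2(x[1],x[0])).round(1),"w",round(s["width"],3),"q",s["q"].round(2),"f",np.round(s["wrist_force"],1))
    for P,Q in targets:
        sh=r.inv().apply(np.array(P)-p)/.1
        tu=(r.inv()*Q).as_rotvec()/np.radians(120)
        print(" ".join("%.3f"%v for v in np.r_[tu,sh]), "n50mm",np.ceil(np.linalg.norm(sh)*2),"nrot",np.ceil(np.linalg.norm(tu)*120/8.59))
E
python3 - <<'E'
from h import *
s,p,r=pose(); print(r.as_matrix().round(3))
for a in (-90,0,90,-34,146):
  print(a);go([((.573,-.334,.12),Rdown(a)),((.573,-.334,.026),Rdown(a))])
E
```

```text
[[ 0.369 -0.929 -0.   ]
 [-0.929 -0.369  0.001]
 [-0.001 -0.    -1.   ]]
-90
t 0.3 p [ 0.2489 -0.6272  0.2528] xang -68.4 w 1.001 q [-1.23  0.26  1.6  -0.    1.27 -0.04] f [ 0.6 -0.7  0.3]
0.000 0.000 0.180 -1.528 -4.094 1.329 n50mm 10.0 nrot 3.0
0.000 0.000 0.180 -1.528 -4.094 2.269 n50mm 10.0 nrot 3.0
0
t 0.3 p [ 0.2489 -0.6272  0.2528] xang -68.4 w 1.001 q [-1.23  0.26  1.6  -0.    1.27 -0.04] f [ 0.6 -0.7  0.3]
-0.000 0.000 -0.570 -1.528 -4.094 1.329 n50mm 10.0 nrot 8.0
-0.000 0.000 -0.570 -1.528 -4.094 2.269 n50mm 10.0 nrot 8.0
90
t 0.3 p [ 0.2489 -0.6272  0.2528] xang -68.4 w 1.001 q [-1.23  0.26  1.6  -0.    1.27 -0.04] f [ 0.6 -0.7  0.3]
-0.001 0.000 -1.320 -1.528 -4.094 1.329 n50mm 10.0 nrot 19.0
-0.001 0.000 -1.320 -1.528 -4.094 2.269 n50mm 10.0 nrot 19.0
-34
t 0.3 p [ 0.2489 -0.6272  0.2528] xang -68.4 w 1.001 q [-1.23  0.26  1.6  -0.    1.27 -0.04] f [ 0.6 -0.7  0.3]
-0.000 0.000 -0.286 -1.528 -4.094 1.329 n50mm 10.0 nrot 4.0
-0.000 0.000 -0.286 -1.528 -4.094 2.269 n50mm 10.0 nrot 4.0
146
t 0.3 p [ 0.2489 -0.6272  0.2528] xang -68.4 w 1.001 q [-1.23  0.26  1.6  -0.    1.27 -0.04] f [ 0.6 -0.7  0.3]
0.001 0.000 1.214 -1.528 -4.094 1.329 n50mm 10.0 nrot 17.0
0.001 0.000 1.214 -1.528 -4.094 2.269 n50mm 10.0 nrot 17.0
```

>>> move_arm(
  series="0 0 -0.071 -0.05 -0.125 0 0.1; 0 0 -0.142 -0.1 -0.25 0 0.1; 0 0 -0.213 -0.15 -0.375 0 0.1; 0 0 -0.285 -0.2 -0.5 0 0.1; 0 0 -0.356 -0.25 -0.625 0 0.1; 0 0 -0.427 -0.3 -0.75 0 0.1; 0 0 -0.5 -0.35 -0.9 0 0.1; 0 0 -0.57 -0.38 -1 0 0.1",
  squeeze=30,
)

```text
time: 1.1
tool_pos: [0.3286, -0.5544, 0.2532]
tcp_rot: [-3.141, -0.012, -0.0]
wrist_force: [0.2, 1.2, -0.2]
width: 0.547
```

```bash
python3 -c "
from h import *
go([((.573,-.334,.12),Rdown(0)),((.568,-.407,.12),Rdown(0)),((.486,-.409,.12),Rdown(0))])"
```

```text
t 1.1 p [ 0.3286 -0.5544  0.2532] xang 0.4 w 0.547 q [-1.07  0.21  1.67  0.    1.26 -1.08] f [ 0.2  1.2 -0.2]
-0.000 -0.000 0.004 2.460 -2.186 1.333 n50mm 8.0 nrot 1.0
-0.000 -0.000 0.004 2.405 -1.456 1.333 n50mm 7.0 nrot 1.0
-0.000 -0.000 0.004 1.585 -1.442 1.333 n50mm 6.0 nrot 1.0
```

>>> move_arm(
  series="0 0 0 0.13 -0.12 0.1 0.1; 0 0 0 0.26 -0.24 0.2 0.1; 0 0 0 0.39 -0.36 0.3 0.1; 0 0 0 0.52 -0.48 0.4 0.1; 0 0 0 0.65 -0.6 0.55 0.1; 0 0 0 0.78 -0.72 0.7 0.1; 0 0 0 0.9 -0.84 0.85 0.1; 0 0 0 1 -0.95 1 0.1",
)

```text
time: 1.9
tool_pos: [0.4288, -0.4587, 0.1516]
tcp_rot: [-3.141, -0.002, 0.001]
wrist_force: [-0.5, -0.2, -0.7]
width: 0.549
```

>>> move_arm(
  series="0 0 0.004 0.13 -0.12 0.08 0.1; 0 0 0.004 0.26 -0.24 0.15 0.1; 0 0 0.004 0.39 -0.36 0.22 0.1; 0 0 0.004 0.52 -0.48 0.3 0.1; 0 0 0.004 0.58 -0.49 0.34 0.1; 0 0 0.004 0.58 -0.49 0.34 0.1; 0 0 0.004 0.58 -0.49 0.34 0.1; 0 0 0.004 0.58 -0.49 0.34 0.1",
)

```text
time: 2.7
tool_pos: [0.4856, -0.4118, 0.1198]
tcp_rot: [3.141, -0.013, 0.001]
wrist_force: [-0.0, -0.3, -0.2]
width: 0.55
```

```bash
python3 -c "
from h import *
c=cam('top');s=cam('side')
for n,cc in(('top',c),('side',s)):
  b,m=blobs(cc,(12,90,50),(28,255,255)); print(n,[(ce.round(1).tolist(),int(st[4])) for ce,st in b if st[4]<60])
  x,y=proj(cc,[.5,-.4,.05])[0].astype(int); save(cc,n+'2.png',(x-70,y-60,x+70,y+45))
go([((.486,-.409,.026),Rdown(0))])"
```

```text
top [([412.3, 211.7], 33), ([443.0, 213.5], 32), ([338.7, 241.9], 59), ([447.2, 248.8], 12), ([138.4, 260.0], 49), ([150.3, 259.6], 46), ([138.5, 272.6], 46)]
top2.png scale 5.714285714285714
side [([311.5, 182.1], 14), ([336.0, 185.3], 13), ([305.0, 190.3], 13), ([297.0, 342.6], 36)]
side2.png scale 5.714285714285714
t 2.8 p [ 0.4855 -0.4119  0.1198] xang -0.5 w 0.548 q [-0.74  0.3   1.81 -0.    1.02 -0.73] f [ 0.2 -0.5  0.5]
0.000 -0.000 -0.004 0.004 -0.029 0.938 n50mm 2.0 nrot 1.0
```

>>> move_arm(
  series="0 0 0 0 -0.01 0.2 0.1; 0 0 0 0 -0.02 0.4 0.1; 0 0 -0.004 0 -0.03 0.6 0.1; 0 0 -0.004 0 -0.03 0.8 0.1; 0 0 -0.004 0 -0.03 0.93 0.1; 0 0 -0.004 0 -0.03 0.93 0.1; 0 0 -0.004 0 -0.03 0.93 -0.4; 0 0 -0.004 0 -0.03 0.93 -1",
  squeeze=30,
)

```text
time: 3.6
tool_pos: [0.4866, -0.4089, 0.0277]
tcp_rot: [3.14, 0.001, 0.003]
wrist_force: [-0.2, -0.1, 2.8]
width: 0.219
```

>>> move_arm(
  series="0 0 0 0 0 0 -1; 0 0 0 0 0 0 -1; 0 0 0 0 0 -0.1 -1; 0 0 0 0 0 -0.3 -1; 0 0 0 0 0 -0.5 -1; 0 0 0 0 0 -0.7 -1; 0 0 0 0 0 -0.85 -1; 0 0 0 0 0 -1 -1",
)

```text
time: 4.4
tool_pos: [0.4859, -0.408, 0.1277]
tcp_rot: [3.141, 0.001, 0.001]
wrist_force: [0.5, -0.7, -0.4]
width: 0.201
```

```bash
python3 -c "
from h import *
c=cam('side')
x,y=proj(c,[.486,-.41,.1])[0].astype(int); save(c,'side3.png',(x-50,y-40,x+50,y+35))
go([((.513,-.002,.19),Rdown(0))])"
```

```text
side3.png scale 8.0
t 4.45 p [ 0.4871 -0.4091  0.1305] xang 0.0 w 0.199 q [-0.74  0.29  1.81  0.    1.04 -0.74] f [ 0.3 -0.5  1.4]
0.001 -0.002 0.000 0.264 -4.069 -0.606 n50mm 9.0 nrot 1.0
```

View pics/side3.png

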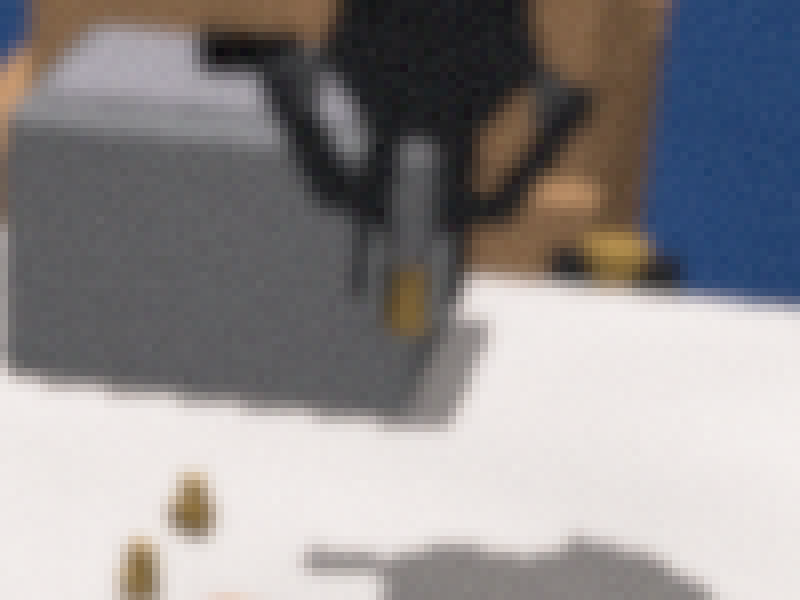

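>>> move_arm(
  series="0 0 0 0 -0.12 -0.08 -1; 0 0 0 0 -0.25 -0.16 -1; 0 0 0 0 -0.37 -0.24 -1; 0 0 0 0 -0.5 -0.32 -1; 0 0 0 0 -0.62 -0.4 -1; 0 0 0 0 -0.75 -0.48 -1; 0 0 0 0 -0.87 -0.55 -1; 0 0 0 0 -1 -0.62 -1",
)

```text
time: 5.25
tool_pos: [0.4858, -0.307, 0.189]
tcp_rot: [3.141, 0.001, 0.0]
wrist_force: [-0.4, -0.1, -0.8]
width: 0.198
```

>>> move_arm(
  series="0 0 0 0 -0.12 0 -1; 0 0 0 0 -0.25 0 -1; 0 0 0 0 -0.37 0 -1; 0 0 0 0 -0.5 0 -1; 0 0 0 0 -0.62 0 -1; 0 0 0 0 -0.75 0 -1; 0 0 0 0 -0.87 0 -1; 0 0 0 0 -1 0 -1",
)

```text
time: 6.05
tool_pos: [0.4857, -0.2071, 0.1882]
tcp_rot: [3.142, 0.001, -0.0]
wrist_force: [0.1, -0.0, 0.1]
width: 0.197
```

>>> move_arm(
  series="0 0 0 0 -0.12 0 -1; 0 0 0 0 -0.25 0 -1; 0 0 0 0 -0.37 0 -1; 0 0 0 0 -0.5 0 -1; 0 0 0 0 -0.62 0 -1; 0 0 0 0 -0.75 0 -1; 0 0 0 0 -0.87 0 -1; 0 0 0 0 -1 0 -1",
)

```text
time: 6.85
tool_pos: [0.4856, -0.1071, 0.1883]
tcp_rot: [3.142, 0.001, 0.0]
wrist_force: [0.7, 0.6, -1.1]
width: 0.198
```

>>> move_arm(
  series="0 0 0 0 -0.12 0 -1; 0 0 0 0 -0.25 0 -1; 0 0 0 0 -0.37 0 -1; 0 0 0 0 -0.5 0 -1; 0 0 0 0 -0.62 0 -1; 0 0 0 0 -0.75 0 -1; 0 0 0 0 -0.87 0 -1; 0 0 0 0 -1 0 -1",
)

```text
time: 7.65
tool_pos: [0.4855, -0.0071, 0.1883]
tcp_rot: [3.142, 0.001, 0.0]
wrist_force: [-0.1, 0.6, -0.9]
width: 0.199
```

```bash
python3 -c "
from h import *
c=cam('side');save(c,'side4.png',(180,60,420,300))
go([((.489,.000,.15),Rdown(0)),((.489,.000,.085),Rdown(0))])"
```

```text
side4.png scale 2.5
t 7.7 p [ 0.4854 -0.0056  0.1883] xang 0.1 w 0.198 q [-0.06 -0.05  2.07  0.    1.12 -0.07] f [-0.2  0.8 -0.7]
-0.001 -0.000 0.001 0.036 -0.055 0.383 n50mm 1.0 nrot 1.0
-0.001 -0.000 0.001 0.036 -0.054 1.033 n50mm 3.0 nrot 1.0
```

View pics/side4.png

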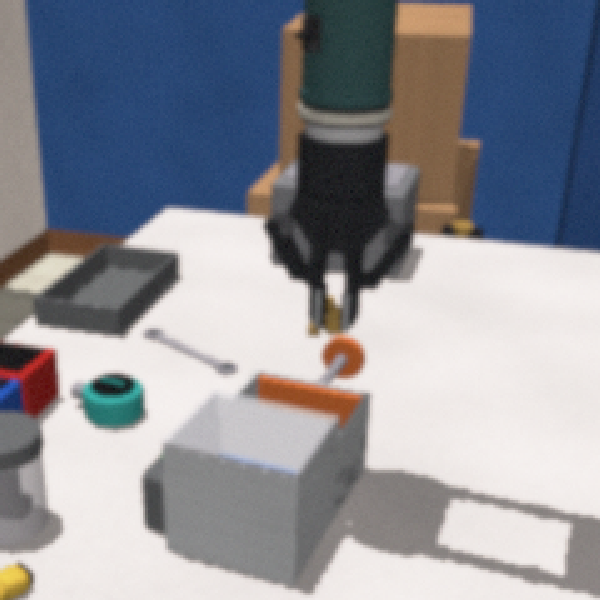

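>>> move_arm(
  series="0 0 0 0.02 -0.05 0.2 -1; 0 0 0 0.03 -0.05 0.4 -1; 0 0 0 0.04 -0.05 0.6 -1; 0 0 0 0.04 -0.05 0.8 -1; 0 0 0 0.04 -0.05 0.98 -1; 0 0 0 0.04 -0.05 0.98 -1; 0 0 0 0.04 -0.05 0.98 -0.3; 0 0 0 0.04 -0.05 0.98 -0.3",
)

```text
time: 8.5
tool_pos: [0.4908, -0.0031, 0.0916]
tcp_rot: [3.141, 0.001, 0.004]
wrist_force: [-0.4, -0.4, 0.4]
width: 0.347
```

>>> move_arm(
  series="0 0 0 0 0 0 -0.3; 0 0 0 0 0 -0.1 -0.3; 0 0 0 0 0 -0.3 -0.2; 0 0 0 0 0 -0.5 -0.2; 0 0 0 0 0 -0.7 -0.1; 0 0 0 0 0.1 -0.8 0; 0 0 0 0 0.3 -0.9 0.1; 0 0 0 0.1 0.5 -1 0.1",
)

```text
time: 9.3
tool_pos: [0.4985, -0.0538, 0.1911]
tcp_rot: [3.141, 0.003, -0.001]
wrist_force: [-0.9, -0.8, 0.1]
width: 0.549
```

>>> move_arm(
  series="0 0 0 0.1 0.12 0 0.1; 0 0 0 0.2 0.25 0 0.1; 0 0 0 0.3 0.37 0 0.1; 0 0 0 0.4 0.5 0 0.1; 0 0 0 0.5 0.62 0 0.1; 0 0 0 0.55 0.75 0 0.1; 0 0 0 0.6 0.87 0 0.1; 0 0 0 0.6 1 0 0.1",
)

```text
time: 10.1
tool_pos: [0.5601, -0.1539, 0.1901]
tcp_rot: [-3.142, -0.002, 0.0]
wrist_force: [-0.1, -0.0, 0.4]
width: 0.548
```

```bash
python3 -c "
from h import *
c=cam('top');s=cam('side');save(c,'top5.png',(180,170,460,300))
for n,cc in(('top',c),('side',s)):
  b,m=blobs(cc,(12,90,50),(28,255,255)); print(n,[(ce.round(1).tolist(),int(st[4])) for ce,st in b if st[4]<60])
go([((.573,-.334,.15),Rdown(0))])"
```

```text
top5.png scale 2.857142857142857
top [([442.9, 213.7], 34), ([338.9, 239.4], 43), ([273.2, 247.6], 38), ([138.5, 259.9], 52), ([150.2, 259.7], 47), ([138.4, 272.6], 47)]
side [([284.3, 135.5], 48), ([311.5, 182.1], 14), ([305.1, 190.4], 12), ([297.0, 342.6], 36)]
t 10.2 p [ 0.5595 -0.1546  0.1902] xang -0.0 w 0.546 q [-0.31  0.13  1.88 -0.    1.13 -0.31] f [-0.2  0.6  0.2]
0.000 0.000 -0.000 0.136 1.793 0.402 n50mm 4.0 nrot 1.0
```

View pics/top5.png

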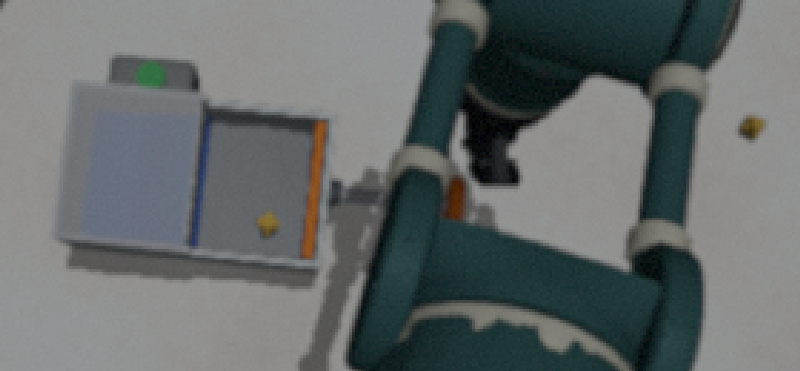

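>>> move_arm(
  series="0 0 0 0.03 0.12 0.03 0.1; 0 0 0 0.06 0.25 0.06 0.1; 0 0 0 0.1 0.37 0.1 0.1; 0 0 0 0.13 0.5 0.15 0.1; 0 0 0 0.13 0.62 0.2 0.1; 0 0 0 0.13 0.75 0.25 0.1; 0 0 0 0.13 0.87 0.3 0.1; 0 0 0 0.13 1 0.35 0.1",
)

```text
time: 11.0
tool_pos: [0.5725, -0.254, 0.1547]
tcp_rot: [-3.141, -0.001, 0.001]
wrist_force: [0.0, -0.2, -0.5]
width: 0.547
```

>>> move_arm(
  series="0 0 0 0 0.12 0.03 0.1; 0 0 0 0 0.25 0.06 0.1; 0 0 0 0 0.37 0.1 0.1; 0 0 0 0 0.5 0.15 0.1; 0 0 0 0 0.62 0.2 0.1; 0 0 0 0 0.75 0.25 0.1; 0 0 0 0 0.79 0.3 0.1; 0 0 0 0 0.79 0.3 0.1",
)

```text
time: 11.8
tool_pos: [0.5721, -0.3324, 0.124]
tcp_rot: [-3.14, 0.0, 0.002]
wrist_force: [0.1, -0.3, -0.1]
width: 0.553
```

```bash
python3 -c "
from h import *
c=cam('top');s=cam('side')
for n,cc in(('top',c),('side',s)):
  b,m=blobs(cc,(12,90,50),(28,255,255)); print(n,[(ce.round(1).tolist(),int(st[4])) for ce,st in b if st[4]<60])
go([((.573,-.334,.026),Rdown(0))])"
```

```text
top [([412.7, 211.9], 24), ([273.2, 247.6], 38), ([138.5, 259.9], 52), ([150.4, 259.8], 47), ([138.5, 272.7], 47)]
side [([295.6, 72.7], 28), ([311.5, 181.9], 15), ([305.0, 191.1], 14), ([297.1, 342.6], 37)]
t 11.9 p [ 0.5726 -0.3317  0.1249] xang 0.0 w 0.55 q [-0.56  0.34  1.75  0.    1.05 -0.56] f [ 0.3  0.5 -0.6]
-0.000 0.000 0.000 0.005 0.024 0.989 n50mm 2.0 nrot 1.0
```

>>> move_arm(
  series="0 0 0 0 0.01 0.2 0.1; 0 0 0 0 0.02 0.4 0.1; 0 0 0 0 0.02 0.6 0.1; 0 0 0 0 0.02 0.8 0.1; 0 0 0 0 0.02 0.98 0.1; 0 0 0 0 0.02 0.98 0.1; 0 0 0 0 0.02 0.98 -0.4; 0 0 0 0 0.02 0.98 -1",
  squeeze=30,
)

```text
time: 12.7
tool_pos: [0.5738, -0.3344, 0.0286]
tcp_rot: [3.14, 0.002, 0.003]
wrist_force: [-0.4, 0.3, -1.0]
width: 0.222
```

>>> move_arm(
  series="0 0 0 0 0 0 -1; 0 0 0 0 0 0 -1; 0 0 0 0 0 -0.1 -1; 0 0 0 0 0 -0.3 -1; 0 0 0 0 0 -0.5 -1; 0 0 0 0 0 -0.7 -1; 0 0 0 0 -0.1 -0.85 -1; 0 0 0 0 -0.2 -1 -1",
)

```text
time: 13.5
tool_pos: [0.5727, -0.3134, 0.1287]
tcp_rot: [-3.142, -0.0, -0.001]
wrist_force: [0.3, 0.5, -0.1]
width: 0.162
```

>>> move_arm(
  series="0 0 0 0 -0.12 -0.08 -1; 0 0 0 -0.05 -0.25 -0.16 -1; 0 0 0 -0.1 -0.37 -0.24 -1; 0 0 0 -0.15 -0.5 -0.32 -1; 0 0 0 -0.2 -0.62 -0.4 -1; 0 0 0 -0.25 -0.75 -0.48 -1; 0 0 0 -0.25 -0.87 -0.55 -1; 0 0 0 -0.3 -1 -0.62 -1",
)

```text
time: 14.3
tool_pos: [0.5429, -0.2131, 0.1901]
tcp_rot: [3.141, 0.001, 0.001]
wrist_force: [0.4, -0.2, -0.8]
width: 0.161
```

>>> move_arm(
  series="0 0 0 0 -0.12 0 -1; 0 0 0 0 -0.25 0 -1; 0 0 0 0 -0.37 0 -1; 0 0 0 0 -0.5 0 -1; 0 0 0 0 -0.62 0 -1; 0 0 0 0 -0.75 0 -1; 0 0 0 0 -0.87 0 -1; 0 0 0 0 -1 0 -1",
)

```text
time: 15.1
tool_pos: [0.5426, -0.113, 0.1892]
tcp_rot: [3.142, 0.001, -0.0]
wrist_force: [-0.4, -0.2, -0.6]
width: 0.164
```

>>> move_arm(
  series="0 0 0 0 -0.12 0 -1; 0 0 0 0 -0.25 0 -1; 0 0 0 0 -0.37 0 -1; 0 0 0 0 -0.5 0 -1; 0 0 0 0 -0.62 0 -1; 0 0 0 0 -0.75 0 -1; 0 0 0 0 -0.87 0 -1; 0 0 0 0 -1 0 -1",
)

```text
time: 15.9
tool_pos: [0.5425, -0.013, 0.1893]
tcp_rot: [3.142, 0.001, 0.0]
wrist_force: [0.7, 0.6, 1.1]
width: 0.163
```

```bash
python3 -c "
from h import *
c=cam('top');s=cam('side')
for n,cc in(('top',c),('side',s)):
  b,m=blobs(cc,(12,90,50),(28,255,255)); print(n,[(ce.round(1).tolist(),int(st[4])) for ce,st in b if st[4]<60])
print(plane(c,[(273.2,247.6)],.055))
go([((.523,-.00,.15),Rdown(0)),((.523,.0,.085),Rdown(0))])"
```

```text
top [([442.9, 213.7], 34), ([273.3, 247.6], 41), ([138.5, 260.0], 52), ([150.4, 259.8], 49), ([138.5, 272.7], 47)]
side [([288.0, 183.3], 42), ([311.5, 182.1], 14), ([297.2, 342.6], 38)]
[[ 0.48731926 -0.0049204   0.055     ]]
t 16.0 p [ 0.5425 -0.0124  0.1893] xang 0.1 w 0.159 q [-0.07  0.06  1.96  0.    1.12 -0.07] f [ 0.1 -0.4 -0.3]
-0.000 0.000 0.001 -0.194 -0.124 0.393 n50mm 1.0 nrot 1.0
-0.000 0.000 0.001 -0.194 -0.124 1.043 n50mm 3.0 nrot 1.0
```

>>> move_arm(
  series="0 0 0 -0.03 -0.05 0.2 -1; 0 0 0 -0.06 -0.1 0.4 -1; 0 0 0 -0.08 -0.12 0.6 -1; 0 0 0 -0.1 -0.12 0.8 -1; 0 0 0 -0.1 -0.12 0.98 -1; 0 0 0 -0.1 -0.12 0.98 -1; 0 0 0 -0.1 -0.12 0.98 -0.4; 0 0 0 -0.1 -0.12 0.98 -0.4",
)

```text
time: 16.8
tool_pos: [0.5337, -0.0022, 0.0926]
tcp_rot: [3.141, 0.001, 0.004]
wrist_force: [-0.0, -0.5, 0.9]
width: 0.301
```

>>> move_arm(
  series="0 0 0 0 0 0 -0.35; 0 0 0 0 0 -0.1 -0.35; 0 0 0 0 0 -0.3 -0.2; 0 0 0 0 0 -0.5 -0.2; 0 0 0 0 0 -0.7 -0.1; 0 0 0 0 0.1 -0.8 0; 0 0 0 0 0.3 -0.9 0.1; 0 0 0 0.1 0.5 -1 0.1",
)

```text
time: 17.6
tool_pos: [0.5417, -0.0528, 0.1923]
tcp_rot: [3.141, 0.003, -0.0]
wrist_force: [0.4, 0.7, 0.3]
width: 0.551
```

>>> move_arm(
  series="0 0 0 0.02 0.12 0 0.1; 0 0 0 0.05 0.25 0 0.1; 0 0 0 0.1 0.37 0 0.1; 0 0 0 0.15 0.5 0 0.1; 0 0 0 0.2 0.62 0 0.1; 0 0 0 0.2 0.75 0 0.1; 0 0 0 0.25 0.87 0 0.1; 0 0 0 0.25 1 0 0.1",
)

```text
time: 18.4
tool_pos: [0.5681, -0.153, 0.1912]
tcp_rot: [-3.142, -0.002, -0.0]
wrist_force: [0.2, 0.1, -0.7]
width: 0.551
```

>>> move_arm(
  series="0 0 0 0 0.12 0.03 0.1; 0 0 0 0 0.25 0.06 0.1; 0 0 0 0 0.37 0.1 0.1; 0 0 0 0 0.5 0.15 0.1; 0 0 0 0 0.62 0.2 0.1; 0 0 0 0 0.75 0.25 0.1; 0 0 0 0 0.87 0.3 0.1; 0 0 0 0 1 0.3 0.1",
)

```text
time: 19.2
tool_pos: [0.567, -0.2526, 0.16]
tcp_rot: [-3.141, -0.001, 0.003]
wrist_force: [-0.2, 0.2, 0.2]
width: 0.552
```

```bash
python3 -c "
from h import *
c=cam('top');s=cam('side')
for n,cc in(('top',c),('side',s)):
  b,m=blobs(cc,(12,90,50),(28,255,255)); print(n,[(ce.round(1).tolist(),int(st[4])) for ce,st in b if st[4]<60])
go([((.568,-.407,.12),Rdown(0))])"
```

```text
top [([442.9, 213.7], 34), ([272.6, 228.9], 41), ([273.3, 247.6], 39), ([138.5, 259.9], 52), ([150.5, 259.7], 50), ([138.5, 272.7], 47)]
side [([289.4, 128.7], 11), ([281.7, 140.4], 37), ([311.5, 181.9], 15), ([297.0, 342.6], 36)]
t 19.3 p [ 0.5677 -0.2537  0.1611] xang -0.0 w 0.55 q [-0.46  0.24  1.81 -0.    1.09 -0.46] f [0.2 0.2 0.4]
0.000 -0.000 -0.000 0.004 1.532 0.412 n50mm 4.0 nrot 1.0
```

>>> move_arm(
  series="0 0 0 0 0.12 0.03 0.1; 0 0 0 0 0.25 0.06 0.1; 0 0 0 0 0.37 0.1 0.1; 0 0 0 0 0.5 0.15 0.1; 0 0 0 0 0.62 0.2 0.1; 0 0 0 0 0.75 0.25 0.1; 0 0 0 0 0.87 0.3 0.1; 0 0 0 0 1 0.35 0.1",
)

```text
time: 20.1
tool_pos: [0.5676, -0.353, 0.1256]
tcp_rot: [-3.141, -0.001, 0.0]
wrist_force: [0.7, -0.5, -0.6]
width: 0.55
```

>>> move_arm(
  series="0 0 0 0 0.12 0 0.1; 0 0 0 0 0.25 0 0.1; 0 0 0 0 0.37 0 0.1; 0 0 0 0 0.5 0 0.1; 0 0 0 0 0.54 0.2 0.1; 0 0 0 0 0.54 0.4 0.1; 0 0 0 0 0.54 0.5 0.1; 0 0 0 0 0.54 0.5 0.1",
)

```text
time: 20.9
tool_pos: [0.5665, -0.4053, 0.0741]
tcp_rot: [-3.139, -0.001, 0.005]
wrist_force: [-1.1, 1.0, -0.2]
width: 0.548
```

```bash
python3 -c "
from h import *
c=cam('top');s=cam('side')
for n,cc in(('top',c),('side',s)):
  b,m=blobs(cc,(12,90,50),(28,255,255)); print(n,[(ce.round(1).tolist(),int(st[4])) for ce,st in b if st[4]<60])
go([((.568,-.407,.026),Rdown(0))])"
```

```text
top [([444.2, 213.3], 13), ([272.6, 228.9], 41), ([273.4, 247.6], 40), ([138.6, 260.0], 51), ([150.3, 259.7], 48), ([138.7, 272.5], 46)]
side [([311.6, 182.6], 14), ([297.0, 342.6], 36)]
t 21.0 p [ 0.568  -0.4062  0.0766] xang 0.1 w 0.554 q [-0.66  0.45  1.69 -0.    0.99 -0.66] f [-0.6  0.7  0.3]
0.000 -0.000 0.000 -0.000 0.008 0.506 n50mm 2.0 nrot 1.0
```

>>> move_arm(
  series="0 0 0 0 0.01 0.15 0.1; 0 0 0 0 0.01 0.3 0.1; 0 0 0 0 0.01 0.45 0.1; 0 0 0 0 0.01 0.5 0.1; 0 0 0 0 0.01 0.5 0.1; 0 0 0 0 0.01 0.5 -0.4; 0 0 0 0 0.01 0.5 -1; 0 0 0 0 0.01 0.5 -1",
  squeeze=30,
)

```text
time: 21.8
tool_pos: [0.5684, -0.4074, 0.0272]
tcp_rot: [3.141, 0.001, 0.002]
wrist_force: [-0.2, 0.1, -1.3]
width: 0.203
```

>>> move_arm(
  series="0 0 0 0 0 0 -1; 0 0 0 0 0 0 -1; 0 0 0 0 0 -0.1 -1; 0 0 0 0 0 -0.3 -1; 0 0 0 0 0 -0.5 -1; 0 0 0 0 0 -0.7 -1; 0 0 0 0 -0.1 -0.85 -1; 0 0 0 0 -0.2 -1 -1",
)

```text
time: 22.6
tool_pos: [0.5677, -0.3863, 0.1275]
tcp_rot: [-3.141, -0.0, -0.0]
wrist_force: [0.3, -0.2, -0.5]
width: 0.202
```

```bash
python3 -c "
from h import *
s=cam('side')
x,y=proj(s,[.57,-.39,.1])[0].astype(int); save(s,'side6.png',(x-50,y-40,x+50,y+35))
go([((.51,0,.19),Rdown(0))])"
```

```text
side6.png scale 8.0
t 22.65 p [ 0.569  -0.3853  0.1303] xang 0.1 w 0.204 q [-0.63  0.38  1.69  0.    1.07 -0.63] f [0.8 0.8 1.4]
0.000 -0.001 0.001 -0.583 -3.853 -0.601 n50mm 8.0 nrot 1.0
```

View pics/side6.png

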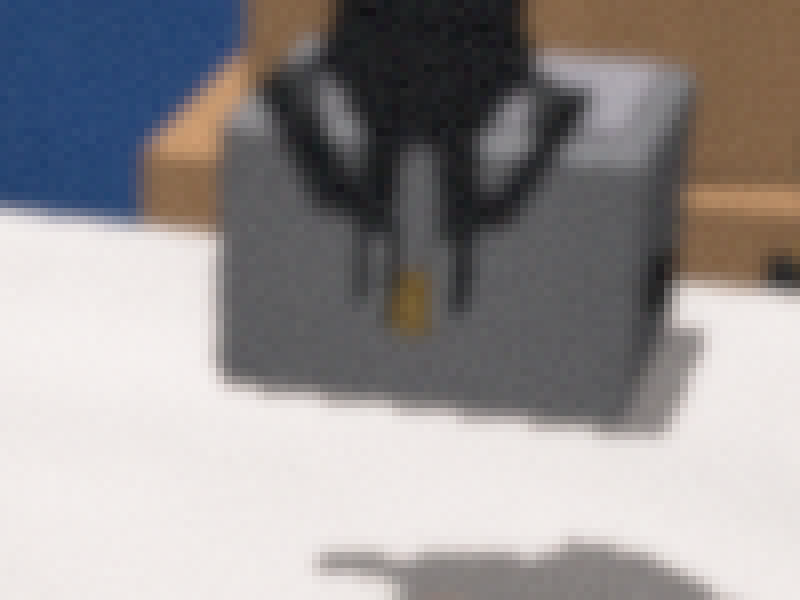

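>>> move_arm(
  series="0 0 0 0 -0.12 -0.08 -1; 0 0 0 -0.05 -0.25 -0.16 -1; 0 0 0 -0.1 -0.37 -0.24 -1; 0 0 0 -0.15 -0.5 -0.32 -1; 0 0 0 -0.2 -0.62 -0.4 -1; 0 0 0 -0.25 -0.75 -0.48 -1; 0 0 0 -0.25 -0.87 -0.55 -1; 0 0 0 -0.3 -1 -0.62 -1",
)

```text
time: 23.45
tool_pos: [0.538, -0.2862, 0.1892]
tcp_rot: [3.141, 0.001, 0.002]
wrist_force: [0.6, -0.1, -0.1]
width: 0.204
```

>>> move_arm(
  series="0 0 0 0 -0.12 0 -1; 0 0 0 -0.05 -0.25 0 -1; 0 0 0 -0.1 -0.37 0 -1; 0 0 0 -0.13 -0.5 0 -1; 0 0 0 -0.16 -0.62 0 -1; 0 0 0 -0.2 -0.75 0 -1; 0 0 0 -0.25 -0.87 0 -1; 0 0 0 -0.28 -1 0 -1",
)

```text
time: 24.25
tool_pos: [0.5091, -0.186, 0.1882]
tcp_rot: [-3.142, -0.001, 0.0]
wrist_force: [0.5, -0.1, 0.0]
width: 0.2
```

>>> move_arm(
  series="0 0 0 0 -0.12 0 -1; 0 0 0 0 -0.25 0 -1; 0 0 0 0 -0.37 0 -1; 0 0 0 0 -0.5 0 -1; 0 0 0 0 -0.62 0 -1; 0 0 0 0 -0.75 0 -1; 0 0 0 0 -0.87 0 -1; 0 0 0 0 -1 0 -1",
)

```text
time: 25.05
tool_pos: [0.5096, -0.0861, 0.1883]
tcp_rot: [3.142, 0.001, 0.0]
wrist_force: [1.2, 0.4, -0.4]
width: 0.202
```

>>> move_arm(
  series="0 0 0 0 -0.12 0 -1; 0 0 0 0 -0.25 0 -1; 0 0 0 0 -0.37 0 -1; 0 0 0 0 -0.5 0 -1; 0 0 0 0 -0.62 0 -1; 0 0 0 0 -0.75 0 -1; 0 0 0 0 -0.87 0 -1; 0 0 0 0 -1 0 -1",
)

```text
time: 25.85
tool_pos: [0.5095, 0.014, 0.1883]
tcp_rot: [3.142, 0.001, 0.0]
wrist_force: [0.1, -0.1, -0.5]
width: 0.205
```

```bash
python3 -c "
from h import *
go([((.512,.024,.09),Rdown(0))])"
```

```text
t 25.85 p [0.5095 0.014  0.1883] xang 0.0 w 0.205 q [-0.02  0.    2.02 -0.    1.12 -0.02] f [ 0.1 -0.1 -0.5]
0.000 -0.000 0.000 0.025 -0.101 0.983 n50mm 2.0 nrot 1.0
```

>>> move_arm(
  series="0 0 0 0.02 -0.05 0.2 -1; 0 0 0 0.02 -0.1 0.4 -1; 0 0 0 0.02 -0.1 0.6 -1; 0 0 0 0.02 -0.1 0.8 -1; 0 0 0 0.02 -0.1 0.97 -1; 0 0 0 0.02 -0.1 0.97 -1; 0 0 0 0.02 -0.1 0.97 -0.35; 0 0 0 0.02 -0.1 0.97 -0.35",
)

```text
time: 26.65
tool_pos: [0.5126, 0.0232, 0.0925]
tcp_rot: [-3.142, -0.001, -0.003]
wrist_force: [0.1, 0.3, -0.1]
width: 0.33
```

>>> move_arm(
  series="0 0 0 0 0 0 -0.3; 0 0 0 0 0 -0.1 -0.3; 0 0 0 0 0 -0.3 -0.2; 0 0 0 0 0 -0.5 -0.2; 0 0 0 0 0 -0.7 -0.1; 0 0 0 0 0 -0.8 0; 0 0 0 0 -0.2 -0.9 0.1; 0 0 0 0 -0.4 -1 0.1",
)

```text
time: 27.45
tool_pos: [0.5116, 0.063, 0.1924]
tcp_rot: [-3.141, 0.001, -0.002]
wrist_force: [0.2, 0.5, 0.4]
width: 0.548
```

>>> move_arm(
  series="0 0 0 0 -0.12 0 0.1; 0 0 0 0 -0.25 -0.05 0.1; 0 0 0 0 -0.37 -0.1 0.1; 0 0 0 0 -0.5 -0.2 0.1; 0 0 0 0 -0.62 -0.3 0.1; 0 0 0 0 -0.75 -0.4 0.1; 0 0 0 0 -0.87 -0.45 0.1; 0 0 0 0 -1 -0.5 0.1",
)

```text
time: 28.25
tool_pos: [0.5116, 0.164, 0.2421]
tcp_rot: [-3.141, -0.001, -0.001]
wrist_force: [0.2, -0.1, -0.6]
width: 0.548
```

```bash
python3 -c "
from h import *
c=cam('top');s=cam('side')
for n,cc in(('top',c),('side',s)):
  b,m=blobs(cc,(12,90,50),(28,255,255)); print(n,[(ce.round(1).tolist(),int(st[4])) for ce,st in b if st[4]<60])
save(c,'top7.png',(70,190,350,320)); save(s,'side7.png',(220,290,320,365));save(c,'top7b.png',(90,225,175,290))
go([((.48,.3295,.2),Rdown(49.3))])"
```

```text
top [([176.3, 163.4], 56), ([272.6, 229.0], 40), ([261.9, 238.1], 37), ([273.3, 247.6], 39), ([138.6, 260.0], 53), ([150.4, 259.6], 49), ([138.4, 272.6], 47)]
side [([297.0, 342.5], 35)]
top7.png scale 2.857142857142857
side7.png scale 8.0
top7b.png scale 9.23076923076923
t 28.35 p [0.5118 0.1647 0.2422] xang 0.1 w 0.554 q [0.26 0.01 1.91 0.   1.22 0.26] f [-0.3  0.2 -0.2]
-0.000 -0.001 -0.410 -0.315 -1.648 0.423 n50mm 4.0 nrot 6.0
```

View pics/top7.png

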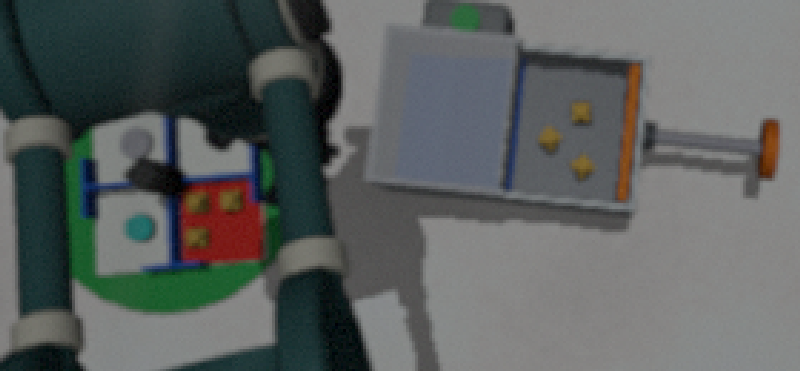

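View pics/side7.png

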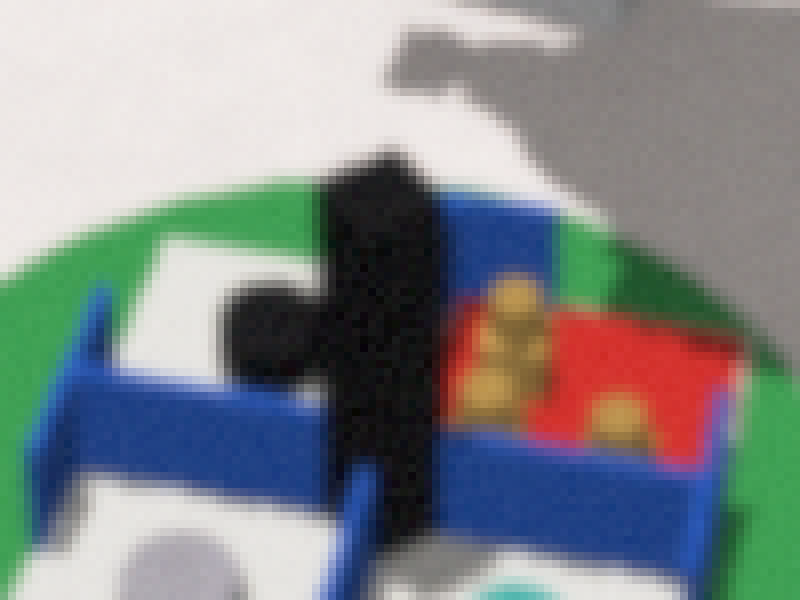

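View pics/top7b.png

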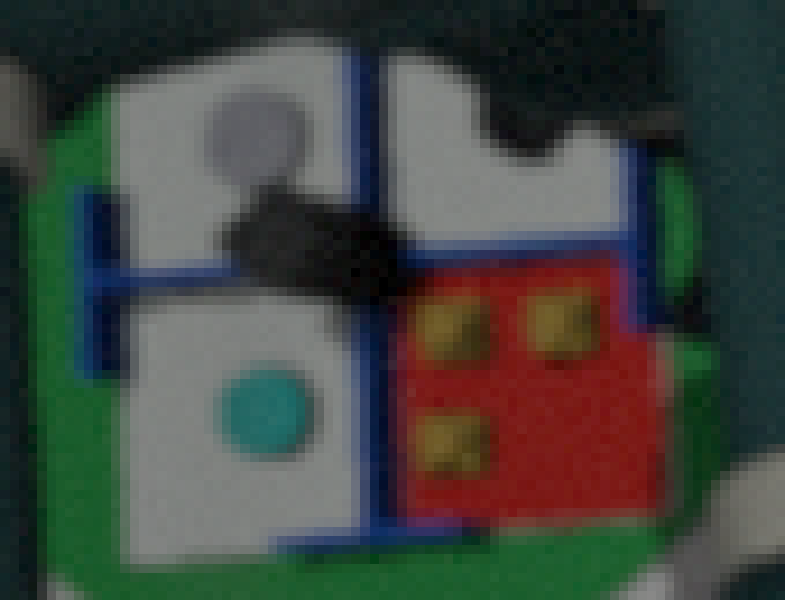

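```bash
python3 -c "
from h import *
c=cam('top');s=cam('side')
a=(90+270/9.23-.5,225+232/9.23-.5);b=(220+382/8-.5,290+180/8-.5)
print(tri(c,a,s,b), plane(c,[a],.098), plane(s,[b],.098))
print(proj(c,[.480,.3295,.098]),a,proj(s,[.48,.3295,.098]),b)
# organiser corners in side view
S=[(180+x/4.615-.4,290+y/4.615-.4) for x,y in [(158,430),(566,506),(616,190),(283,138)]]
W=plane(s,S,.006);print(W.round(4),W.mean(0))
for i in range(4): d=W[i]-W[(i+1)%4]; print(np.linalg.norm(d),np.degrees(np.arctan2(d[1],d[0])))
print(np.degrees(np.arctan2(*(W[1]-W[3])[1::-1])))
"
```

```text
[0.48131506 0.32926618 0.09893074] [[0.4813787  0.32959081 0.098     ]] [[0.48165299 0.32830029 0.098     ]]
[[118.76163379 250.27150494]] (118.75243770314192, 249.63542795232937) [[267.99628208 312.71760402]] (267.25, 312.0)
[[0.5437 0.408  0.006 ]
 [0.4043 0.3951 0.006 ]
 [0.4183 0.2544 0.006 ]
 [0.555  0.2668 0.006 ]] [0.48035404 0.33107683 0.006     ]
0.14000729182894314 5.26560002462224
0.14142744807842692 95.67963762570707
0.1373003855002172 -174.80117425520658
0.141593795948425 -85.4162529979414
139.59801552647224
```

>>> move_arm(
  series="0 0 -0.05 -0.03 -0.12 0 0.1; 0 0 -0.1 -0.06 -0.25 0 0.1; 0 0 -0.15 -0.1 -0.37 0 0.1; 0 0 -0.2 -0.14 -0.5 0 0.1; 0 0 -0.26 -0.18 -0.62 0 0.1; 0 0 -0.31 -0.22 -0.75 0.05 0.1; 0 0 -0.36 -0.26 -0.87 0.1 0.1; 0 0 -0.415 -0.31 -1 0.2 0.1",
  squeeze=80,
)

```text
time: 29.25
tool_pos: [0.4805, 0.2627, 0.2211]
tcp_rot: [2.846, 1.329, 0.001]
wrist_force: [1.3, 0.0, -0.3]
width: 0.554
```

```bash
python3 -c "
from h import *
go([((.481,.3295,.18),Rdown(49.9))])"
```

```text
t 29.25 p [0.4805 0.2627 0.2211] xang 50.1 w 0.554 q [ 0.46  0.05  1.91 -0.    1.18 -0.42] f [ 1.3  0.  -0.3]
0.000 -0.000 0.001 0.515 -0.425 0.411 n50mm 2.0 nrot 1.0
```

>>> move_arm(
  series="0 0 0 0.1 -0.08 0.1 0.1; 0 0 0 0.2 -0.16 0.2 0.1; 0 0 0 0.3 -0.24 0.3 0.1; 0 0 0 0.4 -0.32 0.41 0.1; 0 0 0 0.5 -0.4 0.41 0.1; 0 0 0 0.51 -0.42 0.41 0.1; 0 0 0 0.51 -0.42 0.41 0.1; 0 0 0 0.51 -0.42 0.41 0.1",
)

```text
time: 30.05
tool_pos: [0.4814, 0.3291, 0.1809]
tcp_rot: [2.849, 1.324, 0.001]
wrist_force: [0.4, 0.0, -0.2]
width: 0.552
```

```bash
python3 -c "
from h import *
c=cam('top');s=cam('side')
save(c,'top8.png',(70,190,210,295)); save(s,'side8.png',(200,240,340,345))
go([((.481,.3295,.081),Rdown(49.9))])"
```

```text
top8.png scale 5.714285714285714
side8.png scale 5.714285714285714
t 30.15 p [0.4813 0.3288 0.1809] xang 49.8 w 0.551 q [ 0.56  0.15  1.88 -0.    1.11 -0.31] f [-0.6 -0.2  0.3]
0.000 -0.000 -0.001 0.003 -0.008 0.999 n50mm 2.0 nrot 1.0
```

View pics/side8.png

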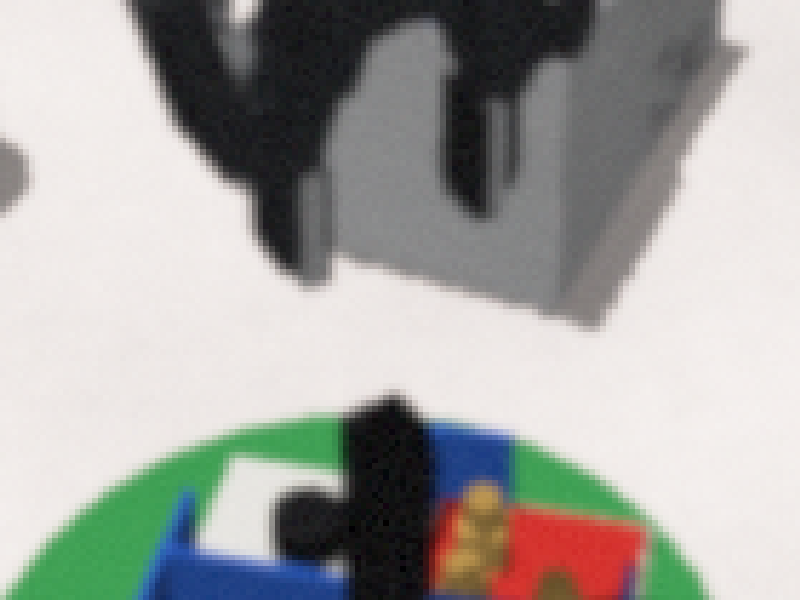

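>>> move_arm(
  series="0 0 0 0 -0.01 0.15 0.1; 0 0 0 0 -0.01 0.3 0.1; 0 0 0 0 -0.01 0.45 0.1; 0 0 0 0 -0.01 0.6 0.1; 0 0 0 0 -0.01 0.75 0.1; 0 0 0 0 -0.01 0.9 0.1; 0 0 0 0 -0.01 0.99 0.1; 0 0 0 0 -0.01 0.99 0.1",
)

```text
time: 30.95
tool_pos: [0.4791, 0.3289, 0.0791]
tcp_rot: [2.849, 1.324, -0.006]
wrist_force: [0.9, 0.5, -0.2]
width: 0.551
```

>>> move_arm(
  series="0 0 0 0 0 0 0; 0 0 0 0 0 0 -0.1; 0 0 0 0 0 0 -0.2; 0 0 0 0 0 0 -0.3; 0 0 0 0 0 0 -0.4; 0 0 0 0 0 0 -0.5; 0 0 0 0 0 0 -1; 0 0 0 0 0 0 -1",
  squeeze=80,
)

```text
time: 31.75
tool_pos: [0.4808, 0.33, 0.0819]
tcp_rot: [-2.849, -1.324, -0.002]
wrist_force: [0.6, 0.3, 2.6]
width: 0.226
```

```bash
python3 -c "
from h import *
c=cam('top');s=cam('side')
save(c,'top9.png',(70,190,210,295)); save(s,'side9.png',(180,240,350,367))
go([((.4869,.3386,.2),Rdown(49.9))])"
```

```text
top9.png scale 5.714285714285714
side9.png scale 4.705882352941177
t 31.85 p [0.4807 0.33   0.0819] xang 49.8 w 0.227 q [ 0.56  0.26  1.96  0.    0.93 -0.31] f [-0.4  0.1  3.8]
0.000 -0.001 -0.000 0.107 -0.008 -1.181 n50mm 3.0 nrot 1.0
```

View pics/side9.png

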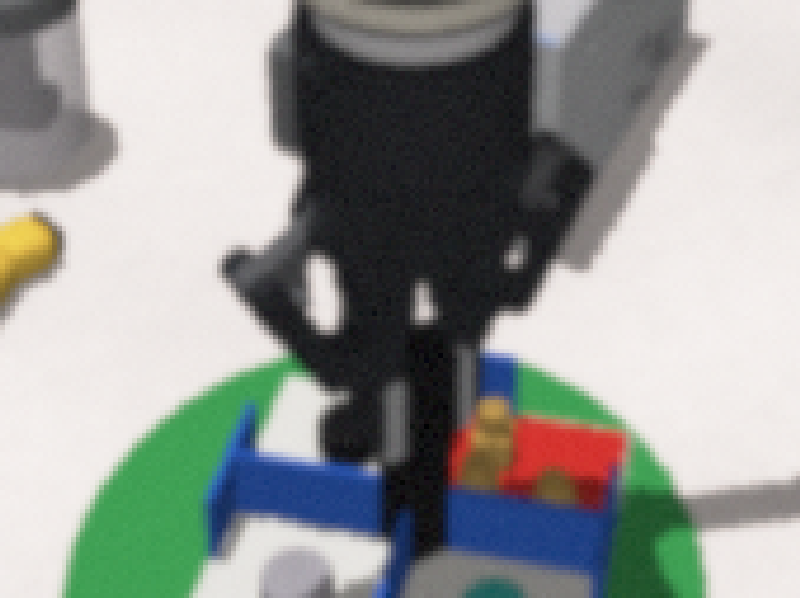

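>>> move_arm(
  series="0 0 0 0 0 -0.03 -1; 0 0 0 0 0 -0.1 -1; 0 0 0 0 0 -0.2 -1; 0 0 0 0 0 -0.32 -1; 0 0 0 0 0 -0.47 -1; 0 0 0 0 0 -0.62 -1; 0 0 0 0 0 -0.77 -1; 0 0 0 0 0 -0.92 -1",
)

```text
time: 32.65
tool_pos: [0.4805, 0.3298, 0.1752]
tcp_rot: [-2.849, -1.324, -0.002]
wrist_force: [-0.4, 0.1, -4.7]
width: 0.225
```

>>> move_arm(
  series="0 0 0 0 0 -0.1 -1; 0 0 0 0 0 -0.2 -1; 0 0 0 0 0 -0.3 -1; 0 0 0 0 0 -0.4 -1; 0 0 0 0 0 -0.48 -1; 0 0 0 0 0 -0.55 -1; 0 0 0 0 0 -0.6 -1; 0 0 0 0 0 -0.6 -1",
)

```text
time: 33.45
tool_pos: [0.4807, 0.3299, 0.2342]
tcp_rot: [-2.849, -1.324, -0.002]
wrist_force: [0.6, 1.0, -3.7]
width: 0.22
```

```bash
cat >> h.py <<'E'
TR=np.array([.513,-.002]); FY=-5.6
xd=np.array([np.cos(np.radians(FY)),np.sin(np.radians(FY))]); yd=np.array([-xd[1],xd[0]])
def pour(th,fx,fy,z):
    """TCP pose for tilt th (deg) with spout tip at feeder (fx,fy), height z"""
    t=np.radians(th); G=np.array([ .099*np.cos(t)-.072*np.sin(t), .099*np.sin(t)+.072*np.cos(t)])  # tip->grasp, back(+xd), up
    Q=Rdown(FY)*R.from_rotvec([0,t,0])
    p=np.r_[TR+xd*(fx+G[0])+yd*fy, z+G[1]]-.003*Q.apply([0,0,1])
    return p,Q
E
python3 -c "
from h import *
s=cam('side'); save(s,'side10.png',(180,150,350,367))
go([pour(0,.03,.004,.16)])
for a in(0,10,20,30,45):print(a,pour(a,.03,.004,.1)[0])"
```

```text
side10.png scale 2.7649769585253456
t 33.5 p [0.4805 0.3297 0.2336] xang 49.8 w 0.223 q [ 0.56  0.1   1.83 -0.    1.21 -0.31] f [ 0.2 -0.1 -4.6]
-0.000 -0.000 0.462 -1.561 3.427 -0.015 n50mm 8.0 nrot 7.0
0 [ 0.64177467 -0.01060728  0.175     ]
10 [ 0.62731636 -0.00918963  0.19105175]
20 [ 0.61030364 -0.00752152  0.20433694]
30 [ 0.59125345 -0.00565364  0.21445191]
45 [ 0.56013672 -0.00260261  0.22303658]
```

View pics/side10.png

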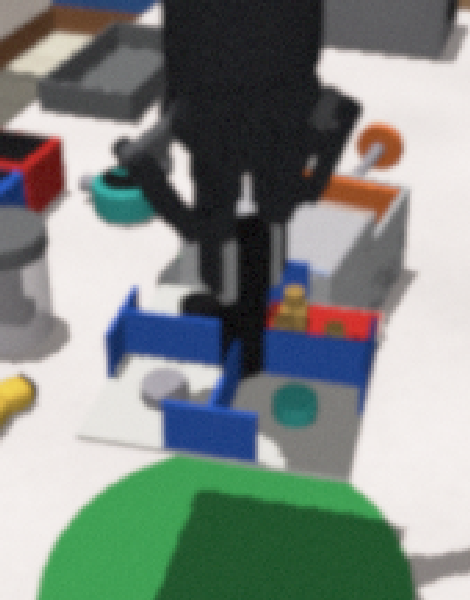

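>>> move_arm(
  series="0 0 0.01 -0.02 0.05 -0.02 -1; 0 0 0.03 -0.05 0.15 -0.04 -1; 0 0 0.06 -0.1 0.28 -0.06 -1; 0 0 0.09 -0.15 0.42 -0.08 -1; 0 0 0.12 -0.2 0.56 -0.1 -1; 0 0 0.155 -0.25 0.7 -0.1 -1; 0 0 0.19 -0.3 0.85 -0.1 -1; 0 0 0.225 -0.35 1 -0.1 -1",
)

```text
time: 34.3
tool_pos: [0.5347, 0.2369, 0.2431]
tcp_rot: [3.081, 0.614, -0.0]
wrist_force: [-0.2, -0.3, -4.5]
width: 0.223
```

```bash
python3 -c "
from h import *
go([pour(0,.03,.004,.165)])"
```

```text
t 34.3 p [0.5347 0.2369 0.2431] xang 22.5 w 0.223 q [ 0.37  0.1   1.81 -0.    1.23 -0.02] f [-0.2 -0.3 -4.5]
0.000 0.000 0.235 0.040 2.697 0.032 n50mm 6.0 nrot 4.0
```

>>> move_arm(
  series="0 0 0.03 0.01 0.14 0 -1; 0 0 0.06 0.01 0.28 0 -1; 0 0 0.09 0.02 0.42 0 -1; 0 0 0.12 0.02 0.56 0 -1; 0 0 0.155 0.02 0.7 0 -1; 0 0 0.19 0.02 0.82 0 -1; 0 0 0.22 0.02 0.92 0 -1; 0 0 0.235 0.02 1 0 -1",
)

```text
time: 35.1
tool_pos: [0.5751, 0.1455, 0.243]
tcp_rot: [3.137, -0.153, -0.001]
wrist_force: [0.9, -0.6, -4.9]
width: 0.226
```

```bash
python3 -c "
from h import *
go([pour(0,.03,.004,.165)])"
```

```text
t 35.1 p [0.5751 0.1455 0.243 ] xang -5.6 w 0.226 q [ 0.21  0.12  1.8  -0.    1.23  0.3 ] f [ 0.9 -0.6 -4.9]
0.000 0.000 0.000 0.815 1.489 0.031 n50mm 4.0 nrot 1.0
```

>>> move_arm(
  series="0 0 0 0.06 0.1 0 -1; 0 0 0 0.12 0.22 0 -1; 0 0 0 0.19 0.36 0 -1; 0 0 0 0.26 0.5 0 -1; 0 0 0 0.33 0.64 0 -1; 0 0 0 0.4 0.78 0 -1; 0 0 0 0.46 0.88 0 -1; 0 0 0 0.5 0.95 0 -1",
)

```text
time: 35.9
tool_pos: [0.6163, 0.0465, 0.2433]
tcp_rot: [-3.138, 0.148, -0.0]
wrist_force: [-0.6, 0.3, -4.7]
width: 0.221
```

>>> move_arm(
  series="0 0 0 0.05 0.08 0 -1; 0 0 0 0.1 0.18 0 -1; 0 0 0 0.15 0.28 0 -1; 0 0 0 0.2 0.38 0 -1; 0 0 0 0.25 0.46 0 -1; 0 0 0 0.3 0.52 0 -1; 0 0 0 0.32 0.54 0 -1; 0 0 0 0.32 0.54 0 -1",
)

```text
time: 36.7
tool_pos: [0.6428, -0.0093, 0.2432]
tcp_rot: [-3.138, 0.147, 0.0]
wrist_force: [-0.1, 0.2, -3.8]
width: 0.22
```

```bash
python3 -c "
from h import *
c=cam('top');s=cam('side'); save(c,'top11.png',(150,120,360,277));save(s,'side11.png',(180,90,380,240))
go([pour(a,.03,.004,z) for a,z in ((0,.165),(5,.15),(10,.135),(15,.125),(20,.115))])"
```

```text
top11.png scale 3.8095238095238093
side11.png scale 4.0
t 36.8 p [ 0.6425 -0.0087  0.2431] xang -5.3 w 0.221 q [-0.05  0.21  1.69  0.    1.24  0.04] f [-0.2  0.7 -3.6]
-0.000 0.000 0.002 -0.005 0.020 0.031 n50mm 1.0 nrot 1.0
-0.000 0.042 0.002 -0.074 0.020 0.098 n50mm 1.0 nrot 1.0
-0.000 0.084 0.002 -0.150 0.019 0.171 n50mm 1.0 nrot 2.0
-0.000 0.125 0.002 -0.233 0.019 0.201 n50mm 1.0 nrot 2.0
-0.001 0.167 0.002 -0.321 0.019 0.238 n50mm 1.0 nrot 3.0
```

View pics/top11.png

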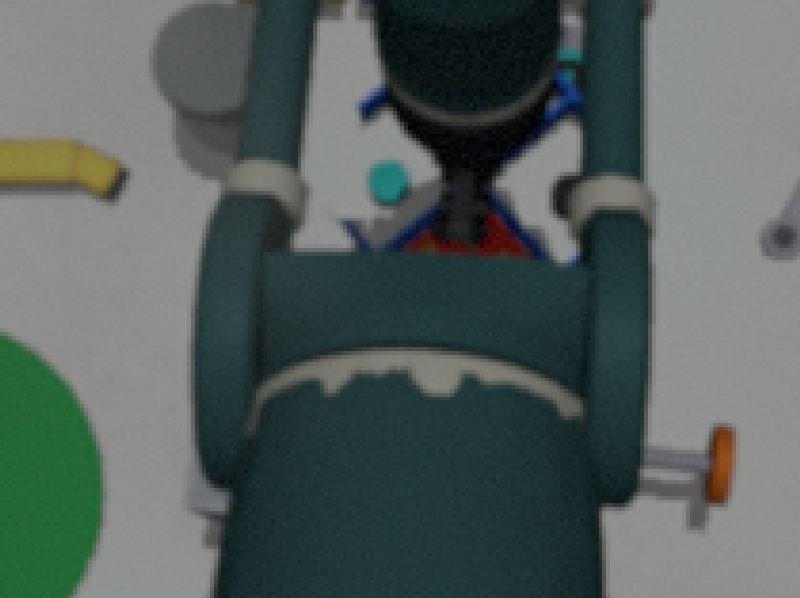

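View pics/side11.png

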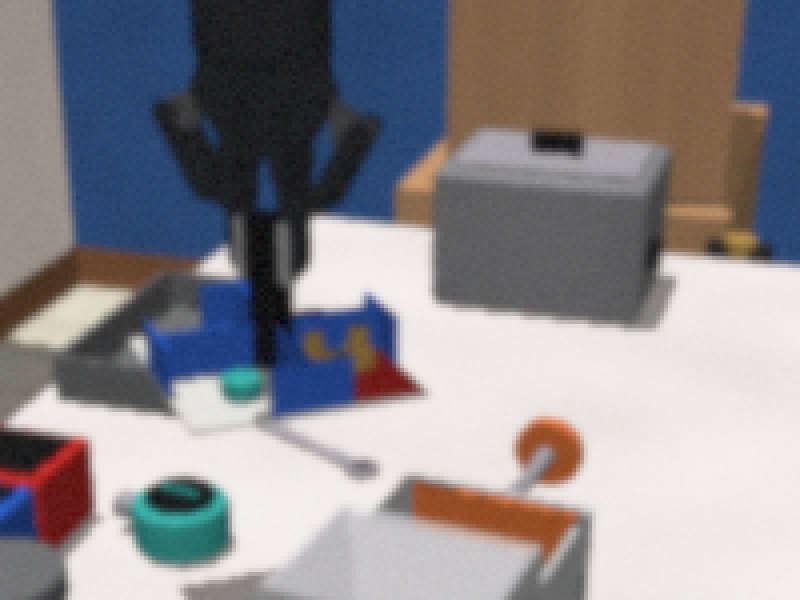

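```bash
python3 -c "
from h import *
s=cam('side');print(proj(s,np.r_[TR+xd*.03+yd*.004+[0,.002],.168]))
go([pour(a,.03,.004,z) for a,z in ((3,.155),(6,.145),(9,.135),(12,.128),(14,.122))])"
```

```text
[[286.79296349 187.39283057]]
t 36.85 p [ 0.6424 -0.0086  0.2432] xang -5.3 w 0.225 q [-0.05  0.21  1.69  0.    1.24  0.04] f [-0.5  1.2 -5.1]
-0.000 0.025 0.002 -0.045 0.021 0.081 n50mm 1.0 nrot 1.0
-0.000 0.050 0.002 -0.088 0.020 0.132 n50mm 1.0 nrot 1.0
-0.000 0.075 0.002 -0.134 0.020 0.186 n50mm 1.0 nrot 2.0
-0.000 0.100 0.002 -0.182 0.020 0.212 n50mm 1.0 nrot 2.0
-0.000 0.117 0.002 -0.215 0.020 0.245 n50mm 1.0 nrot 2.0
```

>>> move_arm(
  series="0 0.015 0.002 -0.03 0.01 0.05 -1; 0 0.03 0.002 -0.055 0.02 0.09 -1; 0 0.045 0.002 -0.08 0.02 0.125 -1; 0 0.06 0.002 -0.107 0.02 0.155 -1; 0 0.075 0.002 -0.134 0.02 0.185 -1; 0 0.09 0.002 -0.163 0.02 0.2 -1; 0 0.105 0.002 -0.192 0.02 0.22 -1; 0 0.117 0.002 -0.215 0.02 0.245 -1",
)

```text
time: 37.65
tool_pos: [0.6201, -0.0083, 0.2187]
tcp_rot: [3.103, -0.151, 0.382]
wrist_force: [-0.0, -0.1, -3.8]
width: 0.228
```

```bash
python3 -c "
from h import *
c=cam('top');s=cam('side'); save(s,'side12.png',(180,90,380,240))
go([pour(a,.03,.004,z) for a,z in ((16,.118),(18,.115),(20,.112),(22,.11),(24,.108),(26,.106))])"
```

```text
side12.png scale 4.0
t 37.75 p [ 0.619  -0.0083  0.2178] xang -5.6 w 0.227 q [-0.05  0.04  1.94 -0.01  0.91  0.06] f [ 0.  -0.4 -4.5]
-0.000 0.018 0.000 -0.017 0.001 0.000 n50mm 1.0 nrot 1.0
-0.000 0.034 0.000 -0.052 0.001 -0.004 n50mm 1.0 nrot 1.0
-0.000 0.051 0.000 -0.088 0.001 -0.007 n50mm 1.0 nrot 1.0
-0.000 0.068 0.000 -0.123 0.001 -0.018 n50mm 1.0 nrot 1.0
-0.000 0.084 0.000 -0.159 0.001 -0.029 n50mm 1.0 nrot 2.0
-0.000 0.101 0.000 -0.196 0.001 -0.038 n50mm 1.0 nrot 2.0
```

View pics/side12.png

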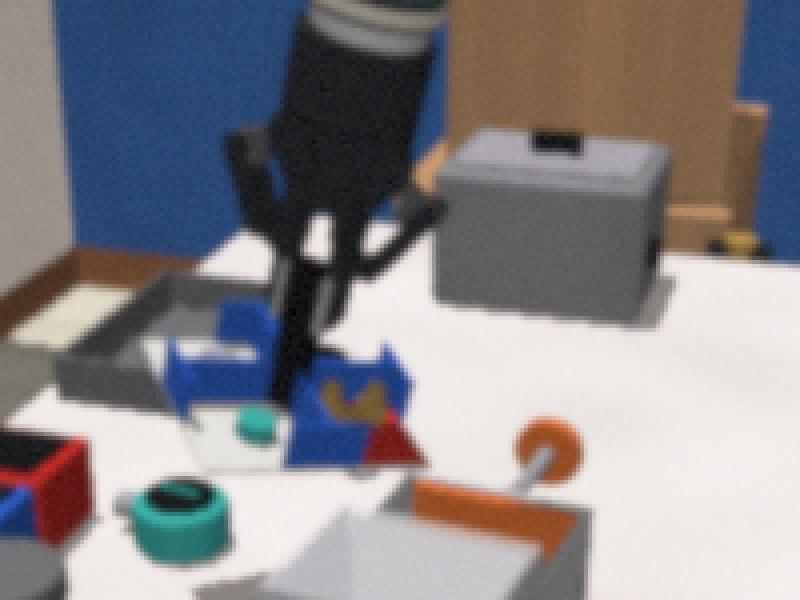

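>>> move_arm(
  series="0 0.01 0 -0.01 0 0 -1; 0 0.02 0 -0.025 0 0 -1; 0 0.03 0 -0.045 0 -0.003 -1; 0 0.042 0 -0.07 0 -0.005 -1; 0 0.053 0 -0.093 0 -0.007 -1; 0 0.064 0 -0.117 0 -0.015 -1; 0 0.075 0 -0.14 0 -0.02 -1; 0 0.084 0 -0.159 0 -0.029 -1",
)

```text
time: 38.55
tool_pos: [0.6044, -0.0074, 0.2176]
tcp_rot: [3.049, -0.149, 0.653]
wrist_force: [-0.7, 0.3, -4.2]
width: 0.223
```

```bash
python3 -c "
from h import *
s=cam('side'); save(s,'side13.png',(180,90,380,240))
go([pour(a,.032,.004,z) for a,z in ((26,.106),(28,.104),(30,.102),(32,.1),(34,.1))])"
```

```text
side13.png scale 4.0
t 38.6 p [ 0.6038 -0.0073  0.2173] xang -5.6 w 0.221 q [-0.04 -0.08  2.1  -0.04  0.7   0.08] f [-0.7 -0.5 -5.6]
-0.000 0.015 -0.000 -0.027 -0.004 -0.007 n50mm 1.0 nrot 1.0
-0.000 0.032 -0.000 -0.063 -0.004 -0.022 n50mm 1.0 nrot 1.0
-0.000 0.049 -0.000 -0.100 -0.004 -0.036 n50mm 1.0 nrot 1.0
-0.000 0.065 -0.000 -0.138 -0.004 -0.049 n50mm 1.0 nrot 1.0
-0.000 0.082 -0.000 -0.170 -0.004 -0.079 n50mm 1.0 nrot 2.0
```

View pics/side13.png

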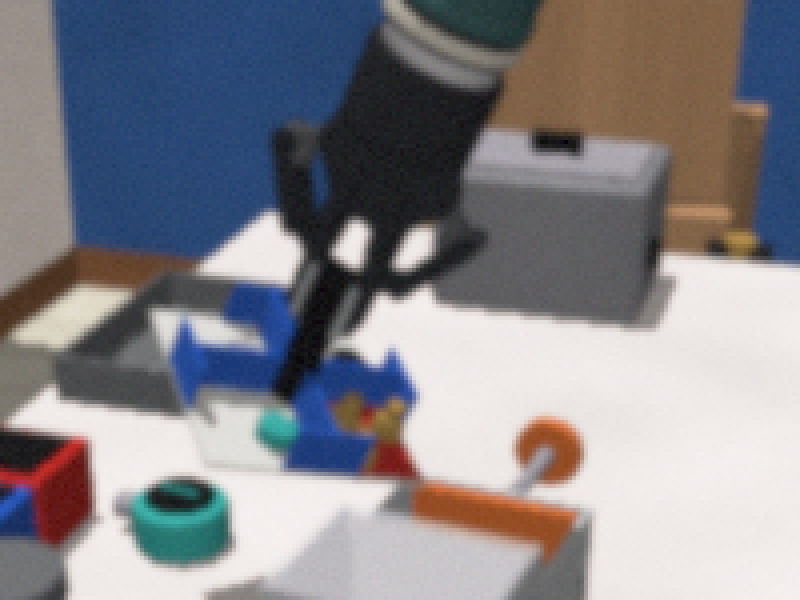

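>>> move_arm(
  series="0 0.008 0 -0.013 0 -0.003 -1; 0 0.015 0 -0.027 0 -0.007 -1; 0 0.023 0 -0.045 0 -0.015 -1; 0 0.032 0 -0.063 0 -0.022 -1; 0 0.04 0 -0.08 0 -0.03 -1; 0 0.05 0 -0.1 0 -0.036 -1; 0 0.057 0 -0.12 0 -0.043 -1; 0 0.065 0 -0.138 0 -0.049 -1",
)

```text
time: 39.4
tool_pos: [0.5901, -0.0059, 0.2165]
tcp_rot: [2.991, -0.146, 0.857]
wrist_force: [0.9, -0.4, -2.2]
width: 0.222
```

```bash
python3 -c "
from h import *
s=cam('side'); save(s,'side14.png',(180,90,380,240))
go([pour(a,.032,.004,z) for a,z in ((34,.1),(36,.1),(38,.1),(40,.1),(42,.1))])"
```

```text
side14.png scale 4.0
t 39.45 p [ 0.5893 -0.0059  0.2159] xang -5.6 w 0.227 q [-0.03 -0.16  2.22 -0.07  0.53  0.11] f [-1.7 -0.9 -4.9]
-0.000 0.017 -0.000 -0.027 -0.004 -0.036 n50mm 1.0 nrot 1.0
-0.000 0.034 -0.000 -0.055 -0.004 -0.070 n50mm 1.0 nrot 1.0
-0.000 0.050 -0.000 -0.084 -0.004 -0.102 n50mm 1.0 nrot 1.0
-0.000 0.067 -0.000 -0.114 -0.004 -0.133 n50mm 1.0 nrot 1.0
-0.000 0.084 -0.000 -0.146 -0.004 -0.163 n50mm 1.0 nrot 2.0
```

View pics/side14.png

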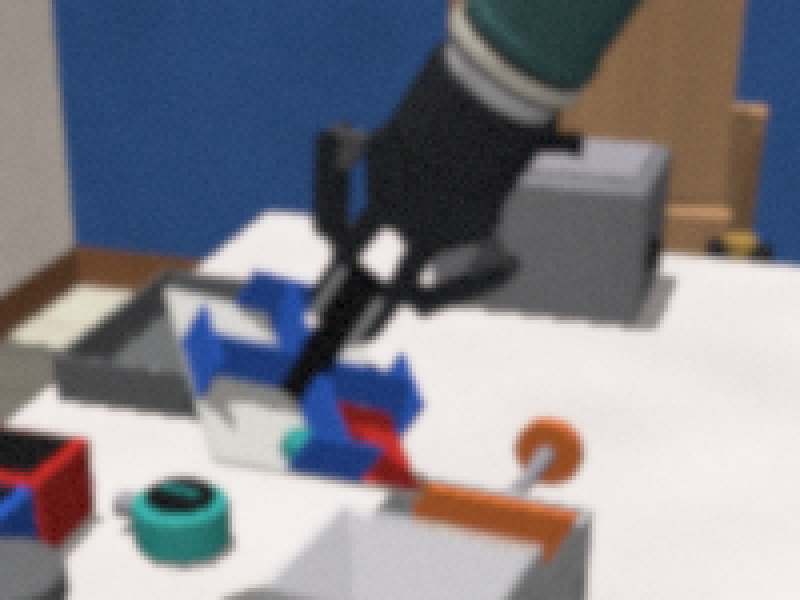

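>>> move_arm(
  series="0 0.017 0 -0.027 0 -0.036 -1; 0 0.034 0 -0.055 0 -0.07 -1; 0 0.05 0 -0.084 0 -0.1 -1; 0 0.067 0 -0.114 0 -0.133 -1; 0 0.067 0 -0.114 0 -0.133 -1; 0 0.067 0 -0.114 0 -0.133 -1; 0 0.067 0 -0.114 0 -0.133 -1; 0 0.067 0 -0.114 0 -0.133 -1",
)

```text
time: 40.25
tool_pos: [0.5744, -0.0044, 0.2224]
tcp_rot: [2.918, -0.143, 1.062]
wrist_force: [0.8, 0.6, -4.8]
width: 0.227
```

```bash
python3 -c "
from h import *
s=cam('side'); save(s,'side15.png',(230,150,350,240))
go([pour(a,.032,.004,z) for a,z in ((36,.1),(30,.102),(24,.108),(20,.115))])"
```

```text
side15.png scale 6.666666666666667
t 40.3 p [ 0.5743 -0.0044  0.2222] xang -5.6 w 0.225 q [-0.02 -0.25  2.33 -0.13  0.37  0.18] f [-0.3  0.8 -3.8]
-0.000 -0.033 -0.000 0.030 -0.004 0.069 n50mm 1.0 nrot 1.0
-0.000 -0.083 -0.000 0.108 -0.004 0.166 n50mm 1.0 nrot 2.0
-0.000 -0.133 -0.000 0.200 -0.004 0.239 n50mm 1.0 nrot 2.0
-0.000 -0.166 -0.000 0.273 -0.004 0.267 n50mm 1.0 nrot 3.0
```

View pics/side15.png

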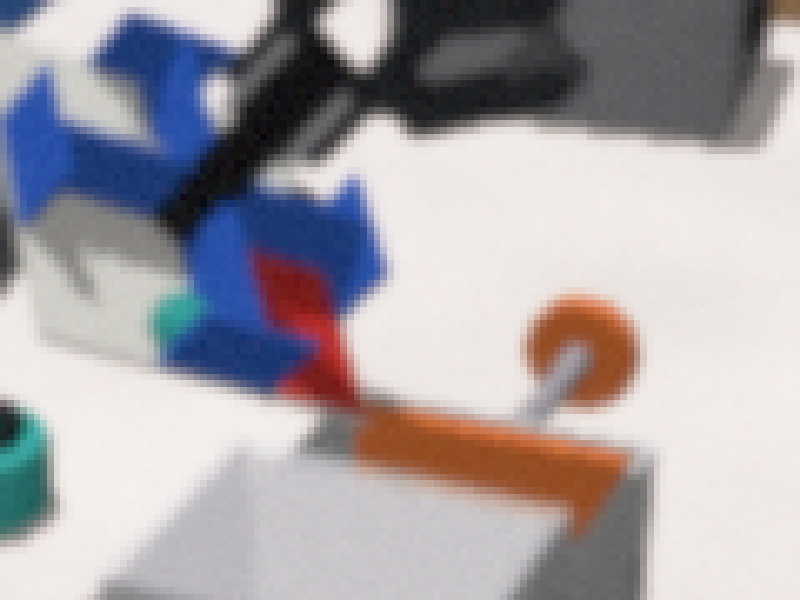

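>>> move_arm(
  series="0 -0.02 0 0.02 0 0.02 -1; 0 -0.04 0 0.04 0 0.05 -1; 0 -0.065 0 0.075 0 0.08 -1; 0 -0.09 0 0.11 0 0.12 -1; 0 -0.11 0 0.155 0 0.17 -1; 0 -0.13 0 0.2 0 0.2 -1; 0 -0.15 0 0.24 0 0.22 -1; 0 -0.166 0 0.273 0 0.24 -1",
)

```text
time: 41.1
tool_pos: [0.6113, -0.008, 0.2215]
tcp_rot: [3.074, -0.15, 0.543]
wrist_force: [0.4, 0.2, -3.6]
width: 0.225
```

```bash
python3 -c "
from h import *
go([pour(a,.032,.004,z) for a,z in ((15,.125),(10,.14),(5,.155),(0,.165))])"
```

```text
t 41.1 p [ 0.6113 -0.008   0.2215] xang -5.6 w 0.225 q [-0.04 -0.03  2.03 -0.02  0.79  0.07] f [ 0.4  0.2 -3.6]
-0.000 -0.042 -0.000 0.097 -0.004 0.019 n50mm 1.0 nrot 1.0
-0.000 -0.084 0.000 0.202 -0.004 -0.028 n50mm 1.0 nrot 2.0
-0.000 -0.125 0.000 0.299 -0.004 -0.070 n50mm 1.0 nrot 2.0
-0.000 -0.167 0.000 0.369 -0.004 -0.062 n50mm 1.0 nrot 3.0
```

>>> move_arm(
  series="0 -0.021 0 0.05 0 0 -1; 0 -0.042 0 0.097 0 0 -1; 0 -0.063 0 0.15 0 -0.02 -1; 0 -0.084 0 0.2 0 -0.05 -1; 0 -0.105 0 0.25 0 -0.06 -1; 0 -0.125 0 0.3 0 -0.08 -1; 0 -0.146 0 0.34 0 -0.08 -1; 0 -0.167 0 0.37 0 -0.08 -1",
)

```text
time: 41.9
tool_pos: [0.6436, -0.0112, 0.2416]
tcp_rot: [-3.137, 0.153, -0.002]
wrist_force: [-0.5, 0.4, -3.5]
width: 0.226
```

```bash
python3 -c "
from h import *
c=cam('top');s=cam('side');save(s,'side16.png',(180,90,380,240));save(c,'top16.png',(150,120,360,277))
go([((.575,.1455,.243),Rdown(-5.6))])"
```

```text
side16.png scale 4.0
top16.png scale 3.8095238095238093
t 42.0 p [ 0.6443 -0.0113  0.2412] xang -5.6 w 0.224 q [-0.06  0.21  1.69  0.    1.24  0.04] f [-0.5 -0.  -4.4]
-0.000 -0.001 -0.000 -0.843 -1.493 -0.019 n50mm 4.0 nrot 1.0
```

View pics/side16.png

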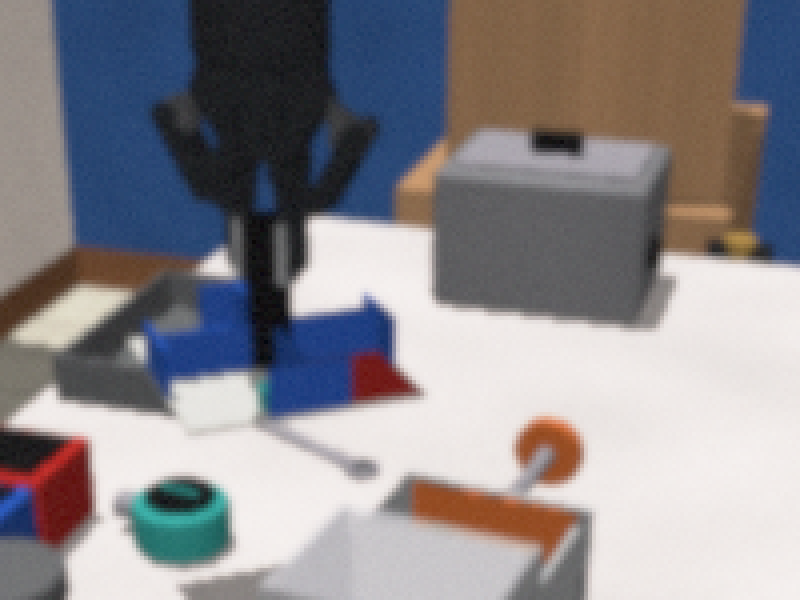

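Red compartment empty, organiser level. Carry it back the same way.

>>> move_arm(
  series="0 0 0 -0.05 -0.08 0 -1; 0 0 0 -0.11 -0.2 0 -1; 0 0 0 -0.18 -0.34 0 -1; 0 0 0 -0.26 -0.48 0 -1; 0 0 0 -0.33 -0.62 0 -1; 0 0 0 -0.41 -0.76 0 -1; 0 0 0 -0.48 -0.88 0 -1; 0 0 0 -0.55 -1 0 -1",
)

```text
time: 42.8
tool_pos: [0.5962, 0.0952, 0.2413]
tcp_rot: [-3.137, 0.152, -0.0]
wrist_force: [-0.3, -0.1, -3.8]
width: 0.222
```

>>> move_arm(
  series="0 0 -0.02 -0.05 -0.12 0 -1; 0 0 -0.05 -0.11 -0.25 0 -1; 0 0 -0.08 -0.18 -0.37 0 -1; 0 0 -0.11 -0.23 -0.5 0 -1; 0 0 -0.14 -0.3 -0.62 0 -1; 0 0 -0.17 -0.36 -0.75 0 -1; 0 0 -0.2 -0.43 -0.87 0 -1; 0 0 -0.23 -0.5 -1 0 -1",
)

```text
time: 43.6
tool_pos: [0.5565, 0.1991, 0.2413]
tcp_rot: [-3.082, -0.606, -0.0]
wrist_force: [-0.4, -0.2, -3.4]
width: 0.221
```

```bash
python3 -c "
from h import *
go([((.4869,.3386,.235),Rdown(49.9))])"
```

```text
t 43.6 p [0.5565 0.1991 0.2413] xang 22.2 w 0.221 q [ 0.3   0.11  1.8   0.    1.22 -0.09] f [-0.4 -0.2 -3.4]
-0.000 -0.000 -0.230 -0.116 -1.555 0.063 n50mm 4.0 nrot 4.0
```

>>> move_arm(
  series="0 0 -0.03 -0.01 -0.12 0 -1; 0 0 -0.06 -0.02 -0.25 0 -1; 0 0 -0.09 -0.03 -0.37 0 -1; 0 0 -0.12 -0.05 -0.5 0 -1; 0 0 -0.15 -0.06 -0.62 0 -1; 0 0 -0.18 -0.07 -0.75 0 -1; 0 0 -0.21 -0.08 -0.87 0 -1; 0 0 -0.23 -0.09 -0.95 0 -1",
)

```text
time: 44.4
tool_pos: [0.5124, 0.284, 0.2413]
tcp_rot: [-2.849, -1.323, -0.001]
wrist_force: [-0.1, -0.5, -3.9]
width: 0.221
```

```bash
python3 -c "
from h import *
for n in('top','side'):
  c=cam(n);b,m=blobs(c,(45,80,25),(80,255,255),200)
  P=np.vstack([q[:,0] for q in cv2.findContours(m,cv2.RETR_EXTERNAL,cv2.CHAIN_APPROX_NONE)[0] if len(q)>30])
  W=plane(c,P,.003)[:,:2]; H=cv2.convexHull((W*1000).astype(np.float32))[:,0]
  print(n,cv2.minEnclosingCircle(H),W.min(0),W.max(0)); save(c,n+'17.png')
  for x in 'ab'[:1]:
    A=np.c_[2*W,np.ones(len(W))]; 
    w=np.ones(len(W),bool)
    for k in range(30):
      sol=np.linalg.lstsq(A[w],(W[w]**2).sum(1),rcond=None)[0]; r=np.sqrt(sol[2]+sol[0]**2+sol[1]**2)
      e=abs(np.linalg.norm(W-sol[:2],axis=1)-r); w=e<max(.0025,np.percentile(e,85-0*k))
    print(sol[:2],r,w.sum(),len(W))
go([((.4869,.3386,.235),Rdown(49.9))])"
```

```text
top ((483.23138427734375, 333.50970458984375), 111.35248565673828) [0.37593933 0.22615051] [0.56187808 0.44266447]
top17.png scale 1.4285714285714286
[0.48012241 0.32882104] 0.09724908820944715 264 311
side ((706.015380859375, 268.1780700683594), 342.3274230957031) [0.37521271 0.14817672] [1.03184624 0.45384499]
side17.png scale 1.4285714285714286
[0.66462128 0.21964094] 0.2718805210893734 430 506
t 44.5 p [0.5123 0.284  0.2413] xang 49.7 w 0.221 q [ 0.46  0.1   1.81  0.    1.22 -0.41] f [ 0.5 -0.4 -4.5]
-0.000 -0.000 -0.001 0.253 -0.547 0.064 n50mm 2.0 nrot 1.0
```

View pics/top17.png

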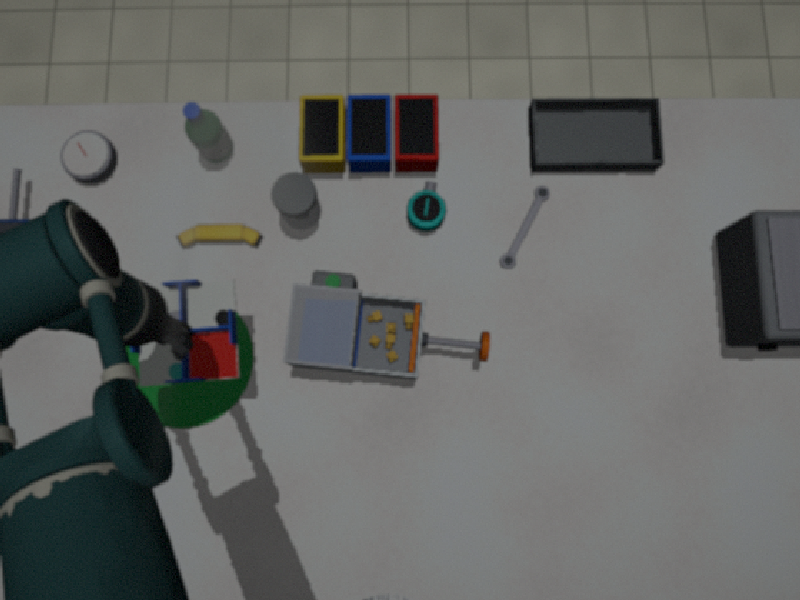

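```bash
python3 -c "
from h import *
for n in('top','side'):
  c=cam(n); im=cv2.imread('pics/%s0.png'%n); c['pixels']=cv2.resize(im,(560,420),interpolation=cv2.INTER_AREA)[:,:,::-1].copy()
  b,m=blobs(c,(50,100,30),(75,255,255),500)
  P=max(cv2.findContours(m,cv2.RETR_EXTERNAL,cv2.CHAIN_APPROX_NONE)[0],key=len)[:,0]
  P=P[(P[:,1]<417)]
  W=plane(c,P,.003)[:,:2]
  if n=='side': W=W[W[:,0]<.7]
  A=np.c_[2*W,np.ones(len(W))]; w=np.ones(len(W),bool)
  for k in range(10):
      sol=np.linalg.lstsq(A[w],(W[w]**2).sum(1),rcond=None)[0]; r=np.sqrt(sol[2]+sol[0]**2+sol[1]**2)
      e=abs(np.linalg.norm(W-sol[:2],axis=1)-r); w=e<.003
  print(n,sol[:2],r,w.sum(),len(W))
"
```

```text
top [0.4869931  0.33861074] 0.11109271778443677 261 267
side [0.48492372 0.33375278] 0.09609684796882972 40 488
```

>>> move_arm(
  series="0 0 0 0.04 -0.1 0 -1; 0 0 0 0.09 -0.2 0.02 -1; 0 0 0 0.14 -0.3 0.05 -1; 0 0 0 0.19 -0.4 0.08 -1; 0 0 0 0.23 -0.5 0.12 -1; 0 0 0 0.25 -0.545 0.2 -1; 0 0 -0.001 0.25 -0.545 0.3 -1; 0 0 -0.001 0.25 -0.545 0.4 -1",
)

```text
time: 45.4
tool_pos: [0.4873, 0.3372, 0.2001]
tcp_rot: [2.85, 1.322, -0.001]
wrist_force: [-0.1, -0.4, -3.7]
width: 0.223
```

```bash
python3 -c "
from h import *
go([((.487,.3385,.1),Rdown(49.9))])"
```

```text
t 45.4 p [0.4873 0.3372 0.2001] xang 49.8 w 0.223 q [ 0.56  0.15  1.84 -0.    1.15 -0.31] f [-0.1 -0.4 -3.7]
-0.000 0.000 -0.001 0.008 -0.010 1.001 n50mm 3.0 nrot 1.0
```

>>> move_arm(
  series="0 0 0 0 -0.01 0.12 -1; 0 0 0 0 -0.01 0.25 -1; 0 0 0 0 -0.01 0.4 -1; 0 0 0 0 -0.01 0.55 -1; 0 0 0 0 -0.01 0.7 -1; 0 0 0 0 -0.01 0.82 -1; 0 0 0 0 -0.01 0.92 -1; 0 0 0 0 -0.01 0.98 -1",
)

```text
time: 46.2
tool_pos: [0.4864, 0.3378, 0.102]
tcp_rot: [-2.85, -1.321, 0.002]
wrist_force: [-0.2, 0.1, -4.3]
width: 0.222
```

>>> move_arm(
  series="0 0 0 0 0 0.04 -1; 0 0 0 0 0 0.08 -1; 0 0 0 0 0 0.11 -1; 0 0 0 0 0 0.14 -1; 0 0 0 0 0 0.165 -1; 0 0 0 0 0 0.185 -1; 0 0 0 0 0 0.19 -1; 0 0 0 0 0 0.19 -1",
)

```text
time: 47.0
tool_pos: [0.4868, 0.338, 0.0843]
tcp_rot: [-2.85, -1.321, -0.0]
wrist_force: [1.2, 0.6, -3.4]
width: 0.224
```

```bash
python3 -c "
from h import *
s=cam('side');save(s,'side18.png',(180,240,350,410))
go([((.487,.3385,.0815),Rdown(49.9))])"
```

```text
side18.png scale 3.5294117647058822
t 47.05 p [0.4868 0.3381 0.0844] xang 49.7 w 0.229 q [ 0.56  0.27  1.93  0.    0.94 -0.3 ] f [ 0.5 -0.  -3.7]
-0.000 -0.000 -0.001 0.004 -0.001 0.029 n50mm 1.0 nrot 1.0
```

View pics/side18.png

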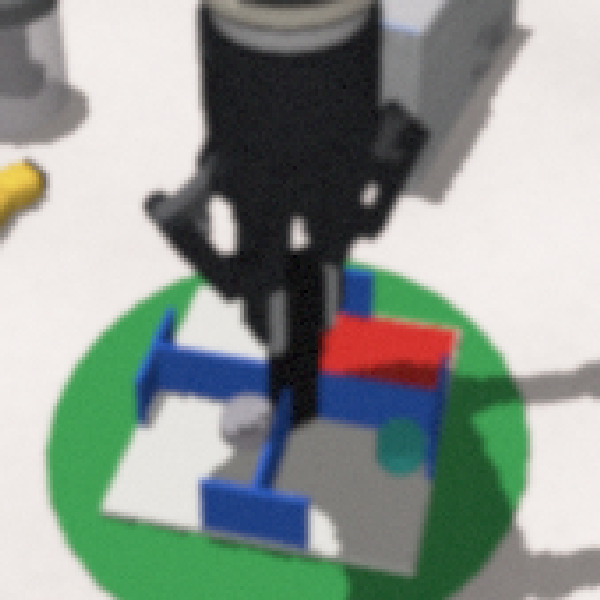

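Nearly down; lower the last 3 mm gently and release.

>>> move_arm(
  series="0 0 0 0 0 0.005 -1; 0 0 0 0 0 0.01 -1; 0 0 0 0 0 0.015 -1; 0 0 0 0 0 0.02 -1; 0 0 0 0 0 0.025 -1; 0 0 0 0 0 0.025 -1; 0 0 0 0 0 0.025 -1; 0 0 0 0 0 0.025 -1",
)

```text
time: 47.85
tool_pos: [0.4868, 0.3381, 0.0819]
tcp_rot: [-2.85, -1.321, -0.001]
wrist_force: [-0.3, 0.3, -4.0]
width: 0.222
```

>>> move_arm(
  series="0 0 0 0 0 0 -0.45; 0 0 0 0 0 0 -0.35; 0 0 0 0 0 0 -0.2; 0 0 0 0 0 0 -0.1; 0 0 0 0 0 0 0.1; 0 0 0 0 0 0 0.1; 0 0 0 0 0 -0.1 0.1; 0 0 0 0 0 -0.2 0.1",
)

```text
time: 48.65
tool_pos: [0.4866, 0.3379, 0.1023]
tcp_rot: [-2.85, -1.321, 0.001]
wrist_force: [-0.0, 0.9, 0.2]
width: 0.55
```

>>> move_arm(
  series="0 0 0 0 0 -0.1 0.1; 0 0 0 0 0 -0.2 0.1; 0 0 0 0 0 -0.35 0.1; 0 0 0 0 0 -0.5 0.1; 0 0 0 0 0 -0.6 0.1; 0 0 0 0 0 -0.75 0.1; 0 0 0 0 0 -0.85 0.1; 0 0 0 0 0 -1 0.1",
)

```text
time: 49.45
tool_pos: [0.4864, 0.3377, 0.2022]
tcp_rot: [-2.85, -1.321, 0.001]
wrist_force: [-0.0, -1.0, -0.5]
width: 0.552
```

```bash
python3 -c "
from h import *
c=cam('top');s=cam('side');save(s,'side19.png',(180,240,350,410));save(c,'top19.png',(70,190,210,295))
go([((.498,-.20,.24),Rdown(84.4)),((.498,-.20,.24),Rdown(0))])"
```

```text
side19.png scale 3.5294117647058822
top19.png scale 5.714285714285714
t 49.55 p [0.4881 0.3389 0.2048] xang 49.7 w 0.551 q [ 0.56  0.14  1.84  0.    1.15 -0.3 ] f [-0.6  0.3  1.2]
0.001 -0.002 -0.289 -4.046 3.559 -0.367 n50mm 11.0 nrot 5.0
-0.001 -0.002 0.414 -4.046 3.559 -0.367 n50mm 11.0 nrot 6.0
```

View pics/side19.png

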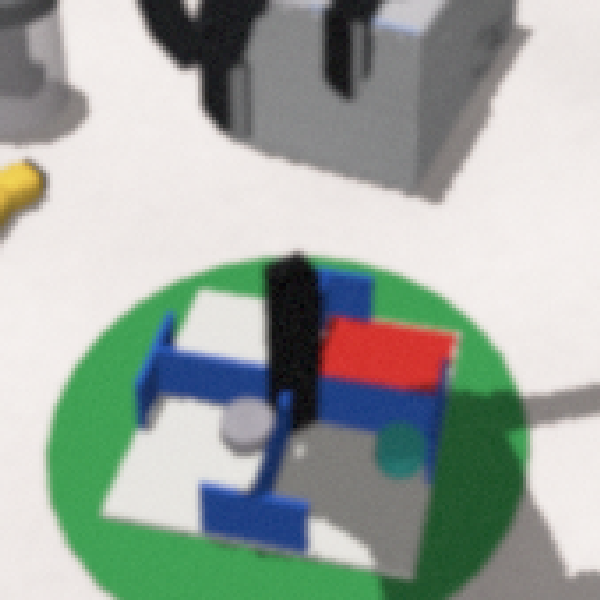

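>>> move_arm(
  series="0 0 0.05 -0.12 0.11 -0.05 -0.2; 0 0 0.11 -0.25 0.22 -0.1 -0.4; 0 0 0.17 -0.37 0.33 -0.15 -0.6; 0 0 0.23 -0.5 0.44 -0.2 -1; 0 0 0.29 -0.62 0.55 -0.25 -1; 0 0 0.35 -0.75 0.66 -0.3 -1; 0 0 0.41 -0.87 0.77 -0.33 -1; 0 0 0.461 -1 0.88 -0.35 -1",
  squeeze=30,
)

```text
time: 50.35
tool_pos: [0.4891, 0.2041, 0.2366]
tcp_rot: [-3.137, 0.161, 0.0]
wrist_force: [0.7, 0.6, 0.1]
width: 0.001
```

```bash
python3 -c "
from h import *
p=TR-yd*.20
go([(np.r_[p,.24],Rdown(FY))])"
```

```text
t 50.35 p [0.4891 0.2041 0.2366] xang -5.9 w 0.001 q [0.35 0.   1.93 0.   1.21 0.45] f [0.7 0.6 0.1]
-0.000 0.000 -0.002 0.457 4.026 -0.035 n50mm 9.0 nrot 1.0
```

>>> move_arm(
  series="0 0 0 0.02 0.12 0 -1; 0 0 0 0.04 0.25 0 -1; 0 0 0 0.06 0.37 0 -1; 0 0 0 0.08 0.5 0 -1; 0 0 0 0.09 0.62 0 -1; 0 0 0 0.1 0.75 0 -1; 0 0 0 0.11 0.87 0 -1; 0 0 -0.002 0.115 1 0 -1",
)

```text
time: 51.15
tool_pos: [0.4909, 0.1032, 0.2367]
tcp_rot: [-3.138, 0.146, -0.0]
wrist_force: [0.3, -0.2, -0.8]
width: -0.001
```

>>> move_arm(
  series="0 0 0 0.02 0.12 0 -1; 0 0 0 0.04 0.25 0 -1; 0 0 0 0.06 0.37 0 -1; 0 0 0 0.08 0.5 0 -1; 0 0 0 0.09 0.62 0 -1; 0 0 0 0.1 0.75 0 -1; 0 0 0 0.11 0.87 0 -1; 0 0 0 0.115 1 0 -1",
)

```text
time: 51.95
tool_pos: [0.4931, 0.0025, 0.2367]
tcp_rot: [-3.138, 0.147, -0.0]
wrist_force: [-0.0, -0.4, -0.5]
width: -0.003
```

>>> move_arm(
  series="0 0 0 0.02 0.12 0 -1; 0 0 0 0.04 0.25 0 -1; 0 0 0 0.06 0.37 0 -1; 0 0 0 0.08 0.5 0 -1; 0 0 0 0.09 0.62 0 -1; 0 0 0 0.1 0.75 0 -1; 0 0 0 0.11 0.87 0 -1; 0 0 0 0.115 1 0 -1",
)

```text
time: 52.75
tool_pos: [0.4952, -0.0981, 0.2366]
tcp_rot: [-3.138, 0.147, -0.0]
wrist_force: [0.2, -0.2, 0.1]
width: 0.002
```

>>> move_arm(
  series="0 0 0 0.02 0.12 0 -1; 0 0 0 0.04 0.25 0 -1; 0 0 0 0.06 0.37 0 -1; 0 0 0 0.08 0.5 0 -1; 0 0 0 0.09 0.62 0 -1; 0 0 0 0.1 0.75 0 -1; 0 0 0 0.11 0.87 0 -1; 0 0 0 0.115 1 0 -1",
)

```text
time: 53.55
tool_pos: [0.4973, -0.1988, 0.2365]
tcp_rot: [-3.138, 0.147, 0.0]
wrist_force: [0.3, 0.2, 0.0]
width: 0.001
```

```bash
python3 -c "
from h import *
c=cam('top');s=cam('side');save(c,'top20.png',(90,190,370,320));save(s,'side20.png',(230,130,380,290))
b,m=blobs(c,(5,150,60),(12,255,255),8); 
for ce,st in b:
  if 320<ce[0]<360: print('knob',ce,plane(c,[ce],.065))
p=TR-yd*.20
go([(np.r_[p,.067],Rdown(FY))])"
```

```text
top20.png scale 2.857142857142857
side20.png scale 3.75
knob [338.46666667 241.91111111] [[ 0.49817266 -0.15104954  0.065     ]]
t 53.65 p [ 0.4973 -0.1994  0.2366] xang -5.4 w 0.003 q [-0.43  0.01  1.92  0.    1.21 -0.33] f [-0.2  0.8  0.4]
-0.000 -0.000 0.001 -0.036 0.020 1.696 n50mm 4.0 nrot 1.0
```

View pics/top20.png

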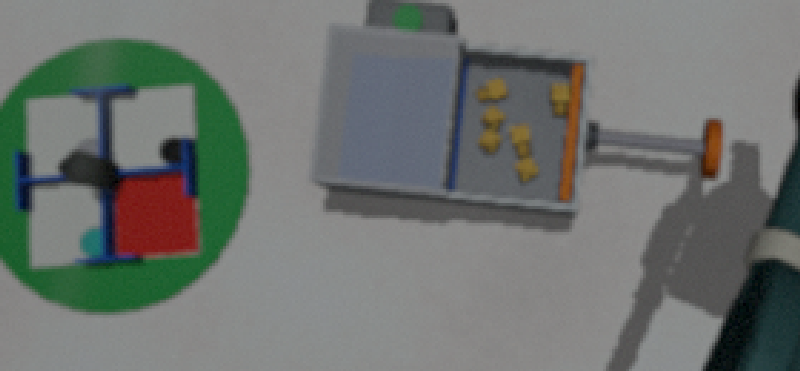

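View pics/side20.png

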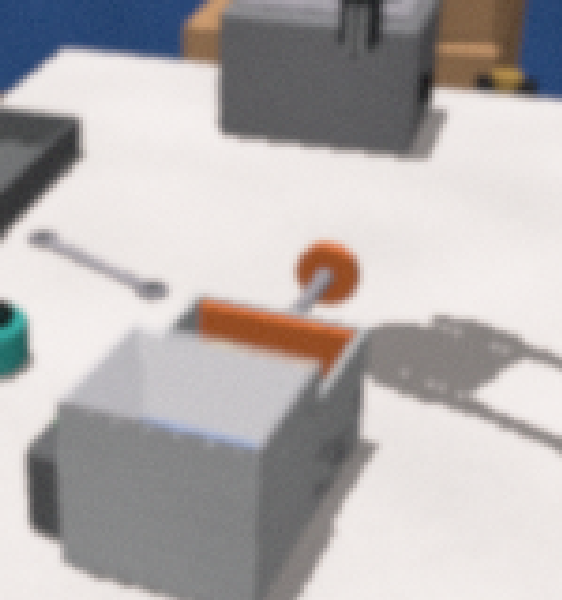

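>>> move_arm(
  series="0 0 0 0 0.01 0.12 -1; 0 0 0 -0.01 0.02 0.25 -1; 0 0 0 -0.02 0.02 0.37 -1; 0 0 0 -0.03 0.02 0.5 -1; 0 0 0 -0.03 0.02 0.62 -1; 0 0 0 -0.03 0.02 0.75 -1; 0 0 0 -0.03 0.02 0.87 -1; 0 0 0 -0.03 0.02 1 -1",
)

```text
time: 54.45
tool_pos: [0.4943, -0.1994, 0.1356]
tcp_rot: [-3.138, 0.146, -0.0]
wrist_force: [0.4, -0.4, 0.3]
width: -0.001
```

>>> move_arm(
  series="0 0 0 0 0 0.1 -1; 0 0 0 0 0 0.2 -1; 0 0 0 0 0 0.3 -1; 0 0 0 0 0 0.4 -1; 0 0 0 0 0 0.5 -1; 0 0 0 0 0 0.6 -1; 0 0 0 0 0 0.7 -1; 0 0 0 0 0 0.7 -1",
)

```text
time: 55.25
tool_pos: [0.4929, -0.1988, 0.0647]
tcp_rot: [-3.136, 0.147, 0.005]
wrist_force: [-0.0, 0.3, 0.6]
width: -0.003
```

```bash
python3 -c "
from h import *
s=cam('side');save(s,'side21.png',(230,130,380,290))
go([(np.r_[TR-yd*k,.067],Rdown(FY)) for k in(.168,.120,.080)])"
```

```text
side21.png scale 3.75
t 55.3 p [ 0.4935 -0.199   0.0655] xang -5.4 w -0.001 q [-0.43  0.19  2.07  0.    0.88 -0.34] f [ 0.6 -0.5  0.4]
-0.001 0.001 0.002 0.004 -0.300 -0.014 n50mm 1.0 nrot 1.0
-0.001 0.001 0.002 0.006 -0.780 -0.014 n50mm 2.0 nrot 1.0
-0.001 0.001 0.002 0.007 -1.180 -0.013 n50mm 3.0 nrot 1.0
```

View pics/side21.png

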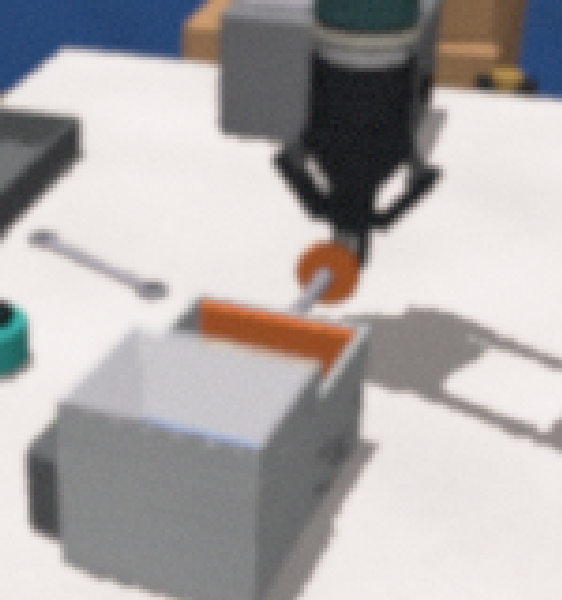

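>>> move_arm(
  series="0 0 0.002 0 -0.1 0 -1; 0 0 0.002 0 -0.2 0 -1; 0 0 0.002 0 -0.3 0 -1; 0 0 0.002 0 -0.4 0 -1; 0 0 0.002 0 -0.5 0 -1; 0 0 0.002 0 -0.6 0 -1; 0 0 0.002 0 -0.7 0 -1; 0 0 0.002 0 -0.8 0 -1",
)

```text
time: 56.1
tool_pos: [0.5029, -0.1201, 0.0672]
tcp_rot: [3.136, -0.152, 0.004]
wrist_force: [2.1, -8.4, -2.0]
width: 0.002
```

>>> move_arm(
  series="0 0 0 0 -0.06 0 -1; 0 0 0 0 -0.12 0 -1; 0 0 0 0 -0.18 0 -1; 0 0 0 0 -0.24 0 -1; 0 0 0 0 -0.3 0 -1; 0 0 0 0 -0.34 0 -1; 0 0 0 0 -0.36 0 -1; 0 0 0 0 -0.36 0 -1",
)

```text
time: 56.9
tool_pos: [0.5061, -0.0843, 0.0673]
tcp_rot: [3.136, -0.151, 0.004]
wrist_force: [1.3, -7.0, 0.7]
width: 0.002
```

```bash
python3 -c "
from h import *
c=cam('top');s=cam('side');save(c,'top22.png',(170,190,370,320));save(s,'side22.png',(230,130,380,290))
go([(np.r_[TR-yd*k,.067],Rdown(FY)) for k in(.080,.076)])"
```

```text
top22.png scale 4.0
side22.png scale 3.75
t 57.0 p [ 0.5061 -0.0845  0.0673] xang -5.5 w -0.001 q [-0.21  0.15  2.11 -0.    0.87 -0.12] f [ 1.1 -8.   0.5]
0.001 -0.001 0.001 -0.012 -0.028 0.003 n50mm 1.0 nrot 1.0
0.001 -0.001 0.001 -0.012 -0.068 0.003 n50mm 1.0 nrot 1.0
```

View pics/top22.png

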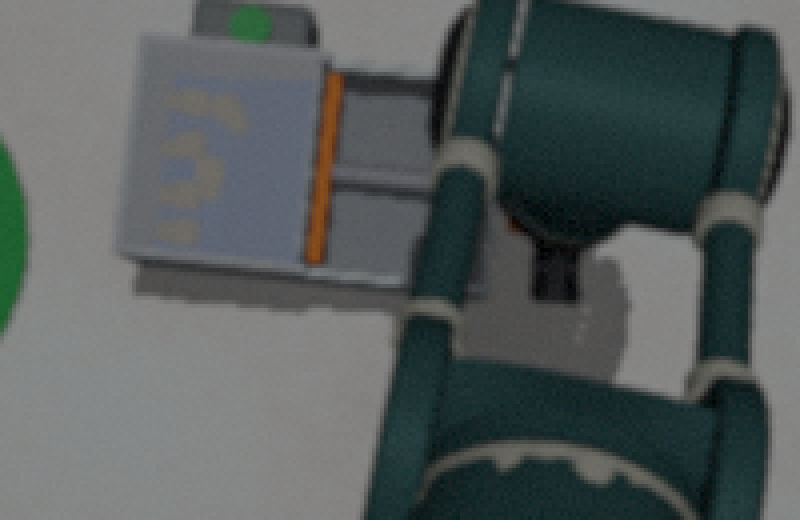

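View pics/side22.png

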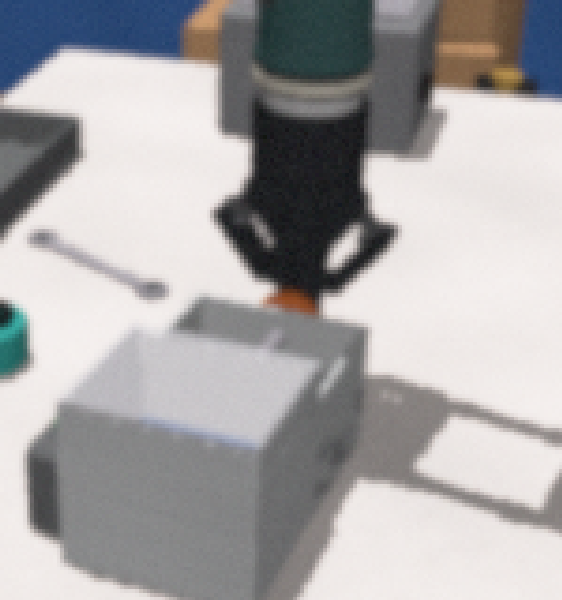

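>>> move_arm(
  series="0 0 0 0 -0.01 0 -1; 0 0 0 0 -0.02 0 -1; 0 0 0 0 -0.03 0 -1; 0 0 0 0 -0.04 0 -1; 0 0 0 0 -0.04 0 -1; 0 0 0 0 -0.04 0 -1; 0 0 0 0 -0.04 0 -1; 0 0 0 0 -0.04 0 -1",
)

```text
time: 57.8
tool_pos: [0.5064, -0.0821, 0.0674]
tcp_rot: [3.134, -0.151, 0.004]
wrist_force: [-0.5, -13.2, 0.7]
width: 0.001
```

>>> move_arm(
  series="0 0 0 0 -0.01 0 -1; 0 0 0 0 -0.02 0 -1; 0 0 0 0 -0.02 0 -1; 0 0 0 0 -0.02 0 -1; 0 0 0 0 -0.02 0 -1; 0 0 0 0 -0.02 0 -1; 0 0 0 0 -0.02 0 -1; 0 0 0 0 -0.02 0 -1",
)

```text
time: 58.6
tool_pos: [0.5064, -0.0815, 0.0675]
tcp_rot: [3.132, -0.15, 0.003]
wrist_force: [-1.7, -20.8, -0.6]
width: -0.003
```

```bash
python3 -c "
from h import *
c=cam('top');save(c,'top23.png',(190,190,290,265))
go([(np.r_[TR-yd*.08,.067],Rdown(FY))])"
```

```text
top23.png scale 8.0
t 58.65 p [ 0.5064 -0.0815  0.0675] xang -5.5 w 0.001 q [-0.2   0.15  2.11 -0.01  0.87 -0.1 ] f [ -0.8 -19.4   1. ]
0.003 -0.001 0.001 -0.012 0.002 0.005 n50mm 1.0 nrot 1.0
```

View pics/top23.png

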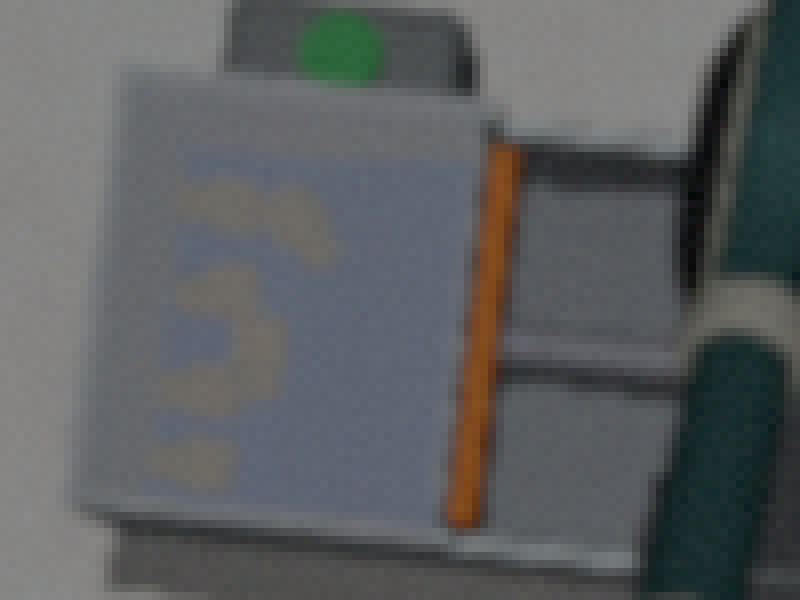

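>>> move_arm(
  series="0 0 0 0 0.12 0 -1; 0 0 0 0 0.25 0 -1; 0 0 0 0 0.37 0 -1; 0 0 0 0 0.5 0 -1; 0 0 0 0 0.62 0 -1; 0 0 0 0 0.75 0 -1; 0 0 0 0 0.87 0 -1; 0 0 0 0 1 0 -1",
)

```text
time: 59.45
tool_pos: [0.496, -0.1779, 0.0665]
tcp_rot: [-3.136, 0.154, -0.0]
wrist_force: [-0.1, 0.8, 0.1]
width: -0.001
```

>>> move_arm(
  series="0 0 0 0 0.12 0 -1; 0 0 0 0 0.25 0 -1; 0 0 0 0 0.37 0 -1; 0 0 0 0 0.5 0 -1; 0 0 0 0 0.6 0 -1; 0 0 0 0 0.6 -0.1 -1; 0 0 0 0 0.6 -0.3 -1; 0 0 0 0 0.6 -0.5 -1",
)

```text
time: 60.25
tool_pos: [0.4897, -0.2368, 0.1171]
tcp_rot: [-3.136, 0.154, 0.002]
wrist_force: [0.5, -0.4, -0.3]
width: 0.002
```

>>> move_arm(
  series="0 0 0 0 0.12 -0.12 -1; 0 0 0 0 0.25 -0.25 -1; 0 0 0 0 0.37 -0.37 -1; 0 0 0 0 0.5 -0.5 -1; 0 0 0 0 0.62 -0.62 -1; 0 0 0 0 0.75 -0.75 -1; 0 0 0 0 0.87 -0.87 -1; 0 0 0 0 1 -1 -1",
)

```text
time: 61.05
tool_pos: [0.4801, -0.3378, 0.2173]
tcp_rot: [-3.137, 0.153, 0.0]
wrist_force: [-0.2, 1.1, -0.4]
width: -0.004
```

```bash
python3 -c "
from h import *
c=cam('top');s=cam('side');save(c,'top24.png');save(c,'top24b.png',(70,180,360,320));save(s,'side24.png')
go([])
a=[(115.,0)]
"
```

```text
top24.png scale 1.4285714285714286
top24b.png scale 2.7586206896551726
side24.png scale 1.4285714285714286
t 61.15 p [ 0.4814 -0.3395  0.2193] xang -5.7 w -0.001 q [-0.66  0.12  1.83  0.    1.18 -0.56] f [0.7 0.6 0.1]
```

View pics/top24.png

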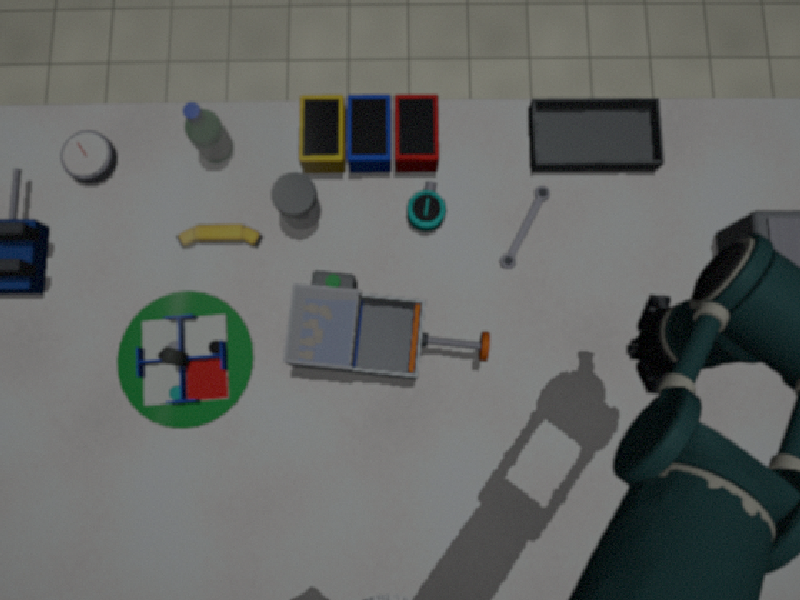

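View pics/top24b.png

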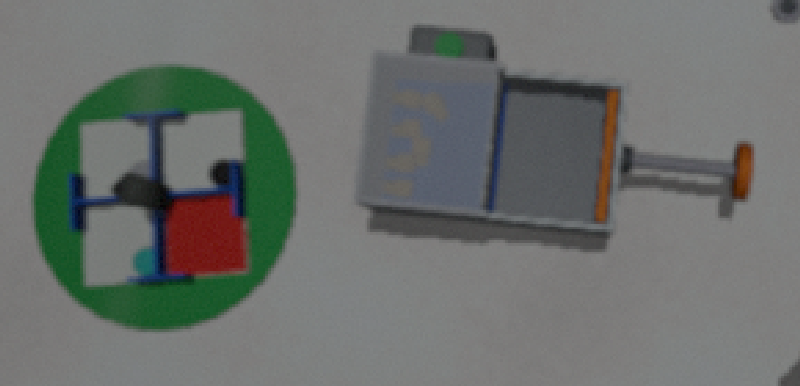

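View pics/side24.png

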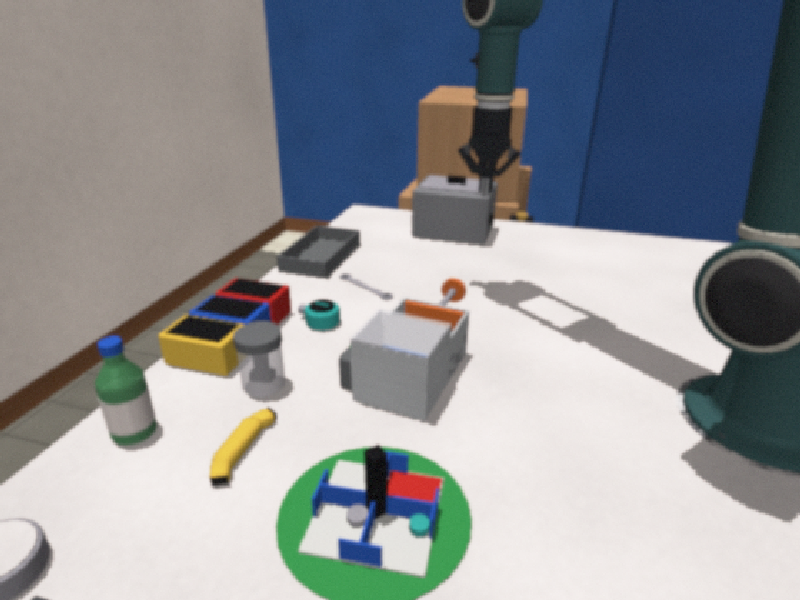

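```bash
python3 -c "
from h import *
c=cam('top')
O=plane(c,[(x/2.7586+70-.3,y/2.7586+180-.3) for x,y in [(80,124),(243,110),(249,270),(84,287)]],.006); print(O.mean(0))
print(bot.finish_job())"
```

```text
[0.48521801 0.33708017 0.006     ]
the job is handed in; nothing more can be done
None
```

The job is done and handed in after about 61 s, well inside the 210 s limit.

**What I did:**
- I put the three loose fittings into the feed tray; there was no fourth.
- I took the organiser by its post and tipped it about 40° toward its red corner over the tray. Its three fittings slid out.
- I stood the organiser back on its mat.
- I pushed the plunger to its hard stop, with the wrist force rising from about 8 N to 20 N there, and backed off so it came out again.

**Last checks:**
- **Fittings:** six showed in the tray before the push, and six under the well cover at full push. The tray looked empty at the end.
- **Plunger:** it was back at rest.
- **Organiser:** it measured about 2 mm from the mat's centre, which is about the accuracy of the cameras.
- **Other parts:** the disc, plug and cap had shifted within their compartments but stayed in them, and the other things on the shelf looked unmoved.

**One disagreement:** my attempts to fit the mat's outline from the side camera gave no usable centre. The mat centre I used comes from the top camera alone, where the radius came out at 111–113 mm instead of 115 mm.

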